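# Lay out the gauges and the shaft at a measuring station

## Task

Set the measuring station up for the next job: put the rectangular steel block in the middle of the stage's glass disc with its long side along the stage's long side, lay the larger of the two rings flat on top of the block in its middle, stand the plug gauge upright on the stage midway between the block and the raised stop bar, and lay the shaft in both Vs of the V-rest with its square flanges outside the Vs. Set each thing down on its place rather than dropping it, and leave the small ring, the bottle and the screwdriver where they are.

Things in the scene. Friction and masses are not known exactly. Their poses are not given: they have to be found in the camera images.
- stage: fixed measuring stage: aluminium plate 120 (x) x 214 (y) x 14 mm high; dark-rimmed glass disc 100 mm across, flush in the middle of its top; dark stop bar across its +y end, 100 mm long, from y = 95 to 105 mm, 16 mm above the plate. Origin: centre of the underside. Midway between bar and a block centred on the glass is x = 0, y = +65 mm, z = 14 mm.
- rest: fixed dark V-rest: base plate 56 (x) x 118 (y) x 10 mm with two upright 90 degree Vs open to the top, each 10 mm thick, at y = -44 and +44 mm, about 58 mm high, mouth 40 mm wide in x; 78 mm free between them for fingers. Origin: centre of the base underside. The shaft in both Vs has its axis along this y axis, at z = 50 mm.
- shaft: loose bright steel shaft, lying; 140 mm long, 16 mm diameter, with a square flange 22 x 22 x 8 mm near each end (centred 64 mm from the middle), so that it does not roll on the bench. About 0.28 kg. Origin: middle of its axis (11 mm above the bench when lying there); y runs along the shaft. Either end may go either way.
- block: loose rectangular steel block with four small dark holes in its top, 52 (x) x 70 (y) x 22 mm high, about 0.60 kg. Origin: centre of its underside. Either end may go either way.
- ring: loose plain steel ring gauge lying flat, the larger of two rings: 50 mm outside, 26 mm bore, 18 mm high, about 0.20 kg. Origin: centre of its underside.
- plug: loose steel plug gauge standing upright: round foot 30 mm diameter and 10 mm high, above it a round stem 22 mm diameter; 70 mm high in all, about 0.22 kg. Origin: centre of its underside.
- small_ring: bystander, to be left alone: small loose steel ring lying flat, 30 mm outside, 16 mm bore, 10 mm high. Origin: centre of its underside.
- cleaner: bystander, to be left alone: small bottle, 40 mm diameter, 85 mm high, standing on the outer left of the bench. Origin: centre of its underside.
- driver: bystander, to be left alone: screwdriver about 160 mm long lying on the outer right of the bench along its x axis. Origin: on its length, on the underside.

How it is judged:
By the outcome, as a careful person would: the job done as asked, in the order asked, and still so for the second after the job is handed in, with the robot touching nothing.
It also fails if it takes over 96 s, if anything falls off the work surface, if the arm or the gripper's body presses on something with over 40 N, if the wrist force passes 120 N, or if a joint passes its speed limit or range.

## Robot

A 6-joint arm with a two-finger parallel gripper is mounted at the origin on the work surface. World frame = base frame: x ahead of the robot, y to its left, z up, the work surface at z = 0. Lengths are in m, angles in rad, forces in N, time in s.
With the tool pointing down it reaches from about 0.35 to 0.975 m from the base axis. Payload 4.9 kg.
Tool frame: the origin (TCP) lies on the centre line of the jaws, within the pads' length; the fingertips stand 14 mm ahead of it and the grasp point (between the pads) lies 5 mm behind it (arm.nose_length is the distance from the TCP to the fingertips, in m); y points along the fingers, z is the direction in which the jaws open and shut, and the axes are right-handed (so a half turn about y gives the same grasp; the last joint's range is limited). The gripper opens to 85 mm and grips with 20 to 120 N. Pads are 22 mm wide; open, the fingers measure 114 mm over their backs; the gripper's body (76 mm by 85 mm) begins 54 mm behind the grasp point. The pads swing forward as they close: fully open they stand 13 mm farther back than shut.
Start: joints at [1.122, 0.053, 1.613, -0, 1.476, -0.119], TCP at [0.202, 0.591, 0.214] pointing down, gripper open.
Joint ranges: [-3.01, 3.01], [-1.01, 2.22], [0.06, 2.58], [-1.02, 4.17], [0.09, 2.62], [-3.14, 3.14]. Speed limits (rad/s): [2.57, 2.57, 3.14, 3.14, 3.14, 3.14].

## Interface

Orientations are given as [roll, pitch, yaw] about the fixed x, y, z axes, in that order (R = Rz(yaw) Ry(pitch) Rx(roll)).
In Python, from bench import arm, viewer, hand_in gives the robot as it stands.
- The arm moves only by the tool servo_tool, never from a script. Its argument "plan" is a list of rows, each a list of 2 entries, a list of its own where there are three numbers: the shift along the world's x, y, z in units of 0.025 m (1.0 is 0.025 m), then the turn, a rotation vector about the world's x, y, z in units of 60 degrees (1.0 is 60 degrees). In form: [[[tx, ty, tz], [rx, ry, rz]], ...]. A call has 1 to 20 rows; each row shifts and turns the commanded pose from where the row before left it; what a row does not reach is not made up. A row lasts 1/10 s, in which the tool goes at most 50 mm and 8.59 degrees, less where a joint would pass 70% of its speed; a pose out of reach is approached as far as the arm can. A call with a number of a shift or a turn outside -1 to 1 is refused whole. A call with a gripper value outside its range is refused whole. "gripper" is the opening, from 0 (shut) to 1 (fully open), set as the call begins (left out, the last holds). The fingers move at their own pace and stop on an object; "newtons" is the grip in N (left out, the last holds). Time passes only in rows, so rows that do not move let the fingers close. It gives the time, the measured TCP pose, the force and the opening at its end, in the units of the state.
- arm.observe(): the state, without advancing time (a new reading comes with each control period).
- viewer.read_camera(name): name is "side" or "top"; returns a dict with "img" (384x512x3 uint8, red, green, blue), "range_z" (384x512 float32, m along the optical axis (not along the pixel's ray), 0 where there is no reading), "intrinsics" (3x3 intrinsics, pixels), "k1" (the pictures are not rectified: a ray, as slopes to the right and down, at radius r is drawn at 1 + k1 r^2 times it, then the intrinsics apply), "world_from_camera" (4x4, takes a point from camera to world coordinates). Camera axes: x right, y down, z forward; pixel columns grow to the right and rows downward; lengths in m; the calibration is good to about 2 mm. A picture is of the moment at which its call begins.
- hand_in(): hands the job in, once; it reports no verdict.
Trained networks look in a picture, given as the dict that the camera call returned (one of the last four; its "shot" number tells which), for a name from the list of things; names that differ only in an ending like _2 or _b are one class to them, and where a whole thing is asked for, a point or a joint stands for the part that bears it (a point fixed in the world has none). Each returns a list of dicts, best first, with "score" (0 to 1); they miss things now and then, are a little off and sometimes report something else, mostly with a low value. They report only what shows in the picture. A call takes as long as a camera call.
- viewer.find_in(thing, picture): "at" ([column, row] in pixels, amid what is visible of it).
- viewer.landmark_of(thing, picture): "at" ([column, row] in pixels: a listed point, or the origin of a listed thing).
The state is a dict: "t": time; "joints": joint angles; "joint_vel": joint speeds; "joint_torque": joint torques, N m; "eef_pos": TCP position; "eef_rot": TCP orientation; "wrist_force": force on the tool from outside, world axes, zero at the start; "moment": the same for the moment, N m; "grip_width": finger opening in m.
Only numpy, scipy, OpenCV 4.12 (cv2) and the standard library are available. Lean on these libraries where they do the work, as an engineer would, in place of code of your own. Each camera call takes 0.05 s, during which the arm holds its last target.

## Working session

There is one attempt and no reset: what is moved stays moved. The work goes in short steps, Python scripts to look and compute and a tool call to move; the robot and the scene stay as the last step left them, time stands still between calls to the robot, and variables do not carry over. Pictures are saved under pics/ and viewed, and the job is handed in when it is done.

Besides the shell and the picture viewer there is one more tool, called after "Call:" as a command line: name --argument value ..., lists and objects as JSON in quotes. servo_tool: Moves the arm, as the interface text tells. Shifts and turns lie within -1 to 1; 1 stands for 0.025 m of shift or 60 degrees of turn. Its arguments: {"type":"object","properties":{"plan":{"type":"array","items":{"type":"array"}},"gripper":{"type":"number"},"newtons":{"type":"number"}},"required":["plan"]}

```bash
ls -la; mkdir -p pics; cat > h.py <<'E'
import numpy as np, cv2
from bench import arm, viewer
def snap(name,fn=None):
    p=viewer.read_camera(name)
    if fn: cv2.imwrite('pics/'+fn,cv2.cvtColor(p['img'],cv2.COLOR_RGB2BGR))
    return p
def slopes(p,uv):
    K=np.array(p['intrinsics'],float);k1=float(p['k1'])
    uv=np.atleast_2d(np.array(uv,float))
    d=np.c_[(uv[:,0]-K[0,2])/K[0,0],(uv[:,1]-K[1,2])/K[1,1]]
    s=d.copy()
    for _ in range(20): s=d/(1+k1*(s**2).sum(1,keepdims=True))
    return s
def onplane(p,uv,z):
    s=slopes(p,uv);T=np.array(p['world_from_camera'])
    r=np.c_[s,np.ones(len(s))]@T[:3,:3].T;o=T[:3,3]
    return o+r*((z-o[2])/r[:,2])[:,None]
def cloud(p):
    h,w=p['range_z'].shape
    uu,vv=np.meshgrid(np.arange(w),np.arange(h))
    s=slopes(p,np.c_[uu.ravel(),vv.ravel()]);z=p['range_z'].ravel()
    T=np.array(p['world_from_camera'])
    P=np.c_[s*z[:,None],z]@T[:3,:3].T+T[:3,3]
    P[z==0]=np.nan
    return P.reshape(h,w,3)
def proj(p,P):
    T=np.linalg.inv(np.array(p['world_from_camera']));P=np.atleast_2d(P)
    c=P@T[:3,:3].T+T[:3,3];s=c[:,:2]/c[:,2:];s=s*(1+p['k1']*(s**2).sum(1,keepdims=True))
    K=np.array(p['intrinsics']);return s*[K[0,0],K[1,1]]+[K[0,2],K[1,2]]
E
python3 - <<'E'
from h import *
for n in('top','side'):
    p=snap(n,n+'1.png')
    print(n,p['k1'],np.round(p['intrinsics'],1).tolist(),np.round(p['world_from_camera'],3).tolist())
    C=cloud(p)
    for t in 'stage rest shaft block ring plug small_ring cleaner driver'.split():
        for f in('landmark_of','find_in'):
            for r in getattr(viewer,f)(t,p)[:3]:
                u,v=np.round(r['at']).astype(int)
                v=min(max(v,0),383);u=min(max(u,0),511)
                print(t,f,round(r['score'],2),np.round(r['at'],1),np.round(C[v,u],3))
o=arm.observe();print(o, arm.nose_length)
E
```

```text
total 12
drwxr-xr-x  3 agent agent 4096 Dec  7 04:58 .
drwxr-xr-x 23 root  root  4096 Dec  7 04:58 ..
drwxr-xr-x  2 agent agent 4096 Dec  7 04:58 pics
top -0.10644881721359817 [[358.4, 0.0, 257.2], [0.0, 358.4, 188.6], [0.0, 0.0, 1.0]] [[-0.023, -0.996, 0.081, 0.428], [-1.0, 0.022, -0.006, -0.014], [0.004, -0.081, -0.997, 1.061], [0.0, 0.0, 0.0, 1.0]]
stage landmark_of 0.82 [170.8 158.4] [0.61  0.233 0.015]
stage find_in 0.71 [173.4 160. ] [0.604 0.228 0.01 ]
rest landmark_of 0.77 [330.8 156.7] [ 0.603 -0.242  0.013]
rest landmark_of 0.21 [221.7 216.8] [0.432 0.079 0.068]
rest find_in 0.56 [330.4 158.3] [ 0.6   -0.239  0.011]
rest find_in 0.42 [257.  156.6] [ 0.607 -0.022  0.011]
shaft landmark_of 0.61 [280.9 218.5] [ 0.426 -0.088  0.016]
shaft find_in 0.49 [279.  219.9] [ 0.42  -0.082  0.018]
block landmark_of 0.96 [167.5 229.1] [0.401 0.241 0.022]
block find_in 0.9 [166.5 230.9] [0.395 0.247 0.021]
block find_in 0.46 [332.9 156.5] [ 0.606 -0.249  0.009]
ring landmark_of 0.72 [340.7 224. ] [ 0.404 -0.262  0.02 ]
ring find_in 0.55 [346.3 229.4] [ 0.388 -0.282 -0.002]
plug landmark_of
[... 1864 characters left out ...]
9 300.1] [ 0.385 -0.285  0.017]
{'t': 1.9, 'joints': array([ 1.12198696e+00,  5.27213006e-02,  1.61291059e+00, -1.30985222e-05,
        1.47597445e+00, -1.19020687e-01]), 'joint_vel': array([ 0.00028932, -0.00079266,  0.00023583, -0.00071422,  0.00015309,
        0.00049676]), 'joint_torque': array([-4.11843830e-04, -3.93679726e+01, -3.70444214e+01, -2.06742875e-04,
        5.86713795e-04, -1.34669483e-05]), 'eef_pos': array([0.20241   , 0.59129844, 0.21398402]), 'eef_rot': array([-1.57081147e+00, -1.13213583e-05, -3.29787443e-01]), 'wrist_force': array([-0.43928189,  0.30346566,  0.12681617]), 'moment': array([ 0.00712574,  0.04332735, -0.01812477]), 'grip_width': 0.08555742861059751} 0.014
```

View images.

```bash
python3 - <<'E'
import cv2
a=cv2.imread('pics/top1.png');cv2.imwrite('pics/top1z.png',cv2.resize(a[120:270,70:430],None,fx=2.2,fy=2.2,interpolation=cv2.INTER_CUBIC))
E
```

```text
(no output)
```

View pics/top1z.png

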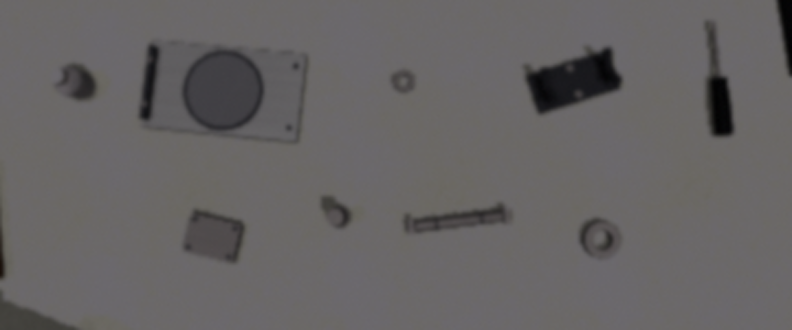

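View pics/side1.png

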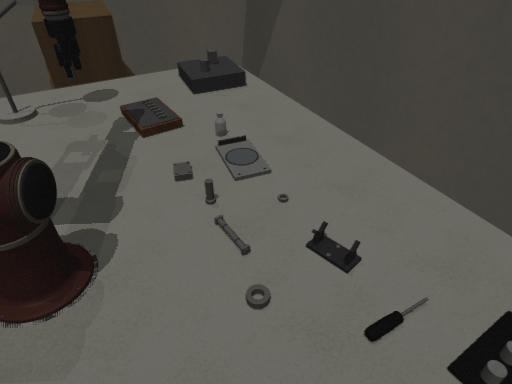

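View pics/top1.png

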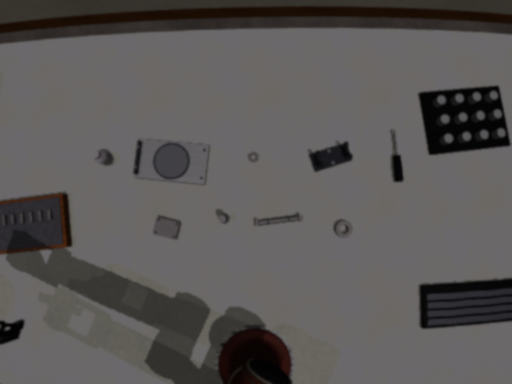

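```bash
python3 - <<'E'
from h import *
import pickle
D={}
for n in('top','side'):
    ps=[snap(n) for _ in range(5)]
    p=dict(ps[0]);R=np.array([q['range_z'] for q in ps]);R[R==0]=np.nan
    p['img']=np.mean([q['img'].astype(float) for q in ps],0)
    p['std']=np.nanstd(R,0);p['range_z']=np.nan_to_num(np.nanmedian(R,0));D[n]=p
    print(n,np.nanmedian(p['std']),np.isnan(R).mean())
    C=cloud(p);p['C']=C
    pts=C.reshape(-1,3)
    m=(pts[:,0]>.3)&(pts[:,0]<.8)&(abs(pts[:,1])<.45)&(abs(pts[:,2])<.006)
    A=np.c_[pts[m][:,:2],np.ones(m.sum())];c,*_=np.linalg.lstsq(A,pts[m][:,2],rcond=None);print('plane',c,'rms',np.std(pts[m][:,2]-A@c))
pickle.dump(D,open('D.pkl','wb'))
# height map image
for n in D:
    z=D[n]['C'][:,:,2];im=np.clip(np.nan_to_num(z)*1000*3+30,0,255).astype(np.uint8)
    sl=(slice(120,270),slice(70,430)) if n=='top' else (slice(100,350),slice(150,450))
    cv2.imwrite(f'pics/z_{n}.png',cv2.resize(im[sl],None,fx=2.2 if n=='top' else 2.4,fy=2.2 if n=='top' else 2.4,interpolation=cv2.INTER_NEAREST))
    g=np.clip(D[n]['img']*2,0,255).astype(np.uint8)[sl]
    cv2.imwrite(f'pics/g_{n}.png',cv2.cvtColor(cv2.resize(g,None,fx=2.2 if n=='top' else 2.4,fy=2.2 if n=='top' else 2.4,interpolation=cv2.INTER_NEAREST),cv2.COLOR_RGB2BGR))
E
```

```text
top 0.0016469462 0.004121907552083333
plane [ 0.00010392  0.00038046 -0.00033287] rms 0.0010648340479185192
side 0.0015287113 0.0040700276692708336
plane [-0.00014955 -0.00020751  0.00044789] rms 0.000643047931161067
```

View pics/z_top.png

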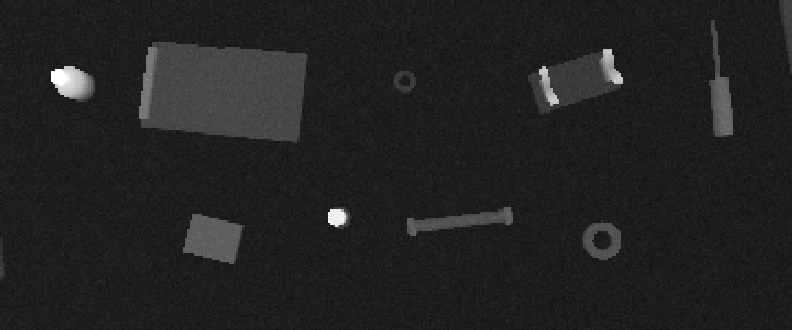

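View pics/z_side.png

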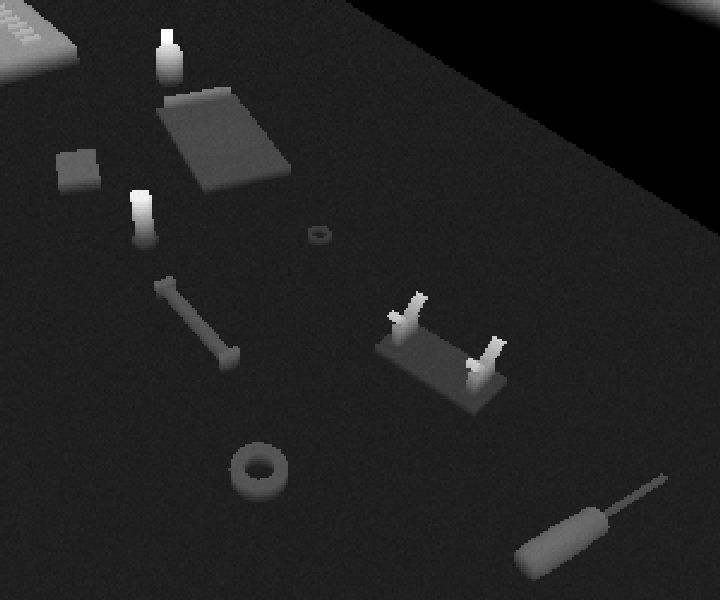

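View pics/g_top.png

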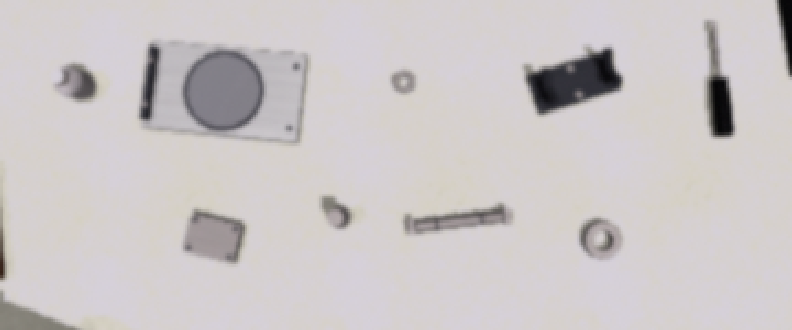

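View pics/g_side.png

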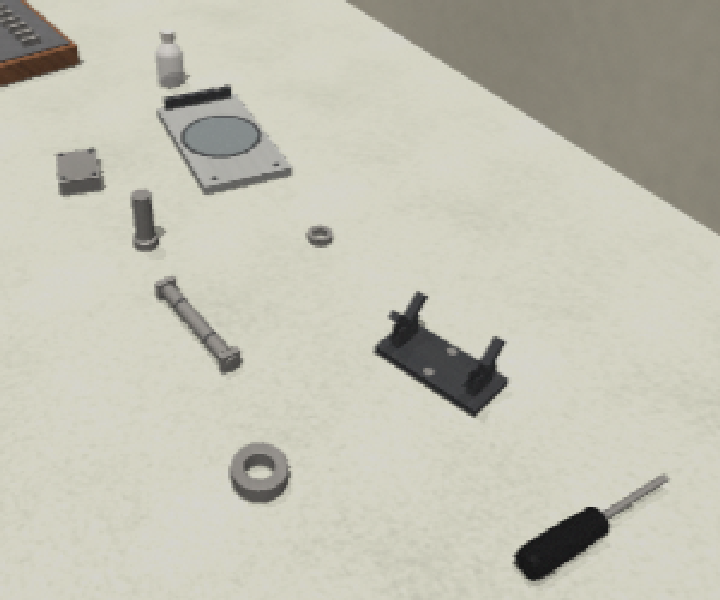

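```bash
cat > fit.py <<'E'
from h import *
from scipy.optimize import minimize
def box(x0,x1,y0,y1,z0,z1): return np.array([[1,0,0,x1],[-1,0,0,-x0],[0,1,0,y1],[0,-1,0,-y0],[0,0,1,z1],[0,0,-1,-z0]],float)
def cylz(r,z0,z1,n=36):
    a=np.arange(n)*2*np.pi/n;return np.r_[np.c_[np.cos(a),np.sin(a),0*a,0*a+r],[[0,0,1,z1],[0,0,-1,-z0]]]
def cyly(r,y0,y1,n=24,zc=0):
    a=np.arange(n)*2*np.pi/n;return np.r_[np.c_[np.cos(a),0*a,np.sin(a),r+zc*np.sin(a)],[[0,1,0,y1],[0,-1,0,-y0]]]
def vleg(y0,y1,s):  # one arm of V approx (s=+-1): slab along 45deg, inner surface tangent to axis r 8 at z=50
    # inner plane: points where (s*x - (z-zb))=0 ; vertex zb=50-8*sqrt2
    zb=.050-.008*2**.5
    c=2**-.5
    return None
MODELS={
'stage':[box(-.06,.06,-.107,.107,0,.014),box(-.05,.05,.095,.105,.014,.030)],
'rest':[box(-.028,.028,-.059,.059,0,.010)],
'shaft':[cyly(.008,-.07,.07),box(-.011,.011,.06,.068,-.011,.011),box(-.011,.011,-.068,-.06,-.011,.011)],
'block':[box(-.026,.026,-.035,.035,0,.022)],
'ring':[cylz(.025,0,.018)],'ring_bore':cylz(.013,0,.018),
'plug':[cylz(.015,0,.010),cylz(.011,.010,.070)],
'small_ring':[cylz(.015,0,.010)],'small_ring_bore':cylz(.008,0,.01),
}
def clip(H,o,d):
    den=d@H[:,:3].T; num=H[:,3]-o@H[:,:3].T
    t=num/np.where(abs(den)<1e-12,1e-12,den)
    ti=np.where(den<0,t,-np.inf).max(1); to=np.where(den>0,t,np.inf).min(1)
    return ti,to
def render(p,uv,name,x,y,yaw,z=0,floor=0.):
    s=slopes(p,uv);T=np.array(p['world_from_camera']);d=np.c_[s,np.ones(len(s))]@T[:3,:3].T
    o=T[:3,3];t=(floor-o[2])/d[:,2]
    c,s_=np.cos(yaw),np.sin(yaw);R=np.array([[c,-s_,0],[s_,c,0],[0,0,1]])
    ol=(o-[x,y,z])@R;dl=d@R
    for H in MODELS[name]:
        ti,to=clip(H,ol,dl);hit=(ti<to)
        if name+'_bore' in MODELS:
            bi,bo=clip(MODELS[name+'_bore'],ol,dl);inb=hit&(bi<bo)&(abs(bi-ti)<1e-6)
            ti=np.where(inb,bo,ti)
        t=np.where(hit&(ti<t),ti,t)
    return t
def fit(p,name,x,y,yaw,z=0,rad=.1,floor=0.,mask=None):
    C=p['C'];m=(np.hypot(C[...,0]-x,C[...,1]-y)<rad)&(p['range_z']>0)
    if mask is not None:m&=mask(C)
    v,u=np.nonzero(m);uv=np.c_[u,v];zm=p['range_z'][m]
    round_=name in('ring','plug','small_ring')
    def f(q):
        yw=yaw if round_ else q[2]*.02
        e=np.abs(render(p,uv,name,q[0]*.001,q[1]*.001,yw,z,floor)-zm)
        return np.minimum(e,.012).sum()
    best=None
    for k in range(4):
        q0=np.array([x*1e3,y*1e3,yaw/.02]) if best is None else best.x
        st=[4,4,4] if k<2 else [1.5,1.5,1.5]
        sim=np.vstack([q0]+[q0+np.eye(3)[i]*st[i]*(-1)**k for i in range(3)])
        r=minimize(f,q0,method='Nelder-Mead',options=dict(initial_simplex=sim,xatol=.02,fatol=1e-5))
        if best is None or r.fun<best.fun:best=r
    return best.x[0],best.x[1],np.degrees(best.x[2]*.02),best.fun/len(uv)*1e3
E
python3 - <<'E'
import pickle
from fit import *
D=pickle.load(open('D.pkl','rb'))
init=dict(stage=(.605,.229,-.05,0,.16),rest=(.602,-.241,.3,0,.08),shaft=(.42,-.085,.1,.011,.1),block=(.398,.242,-.2,0,.07),ring=(.395,-.278,0,0,.06),plug=(.425,.072,0,0,.06),small_ring=(.607,-.007,0,0,.04))
for n,a in init.items():
    for c in D:
        mask=(lambda C:C[...,2]<.016) if n=='rest' else None
        print(n,c,np.round(fit(D[c],n,*a[:4],rad=a[4],mask=mask),2))
E
```

```text
stage top [602.65 234.24  -6.82   0.92]
stage side [602.36 232.58  -7.04   1.12]
rest top [ 605.87 -242.26   16.87    0.94]
rest side [ 604.65 -242.75   16.33    0.81]
shaft top [420.18 -79.94   5.55   0.89]
shaft side [420.38 -80.29   5.67   0.77]
block top [404.47 248.41 -14.65   0.92]
block side [405.3  246.61 -14.49   0.94]
ring top [ 389.97 -269.69   -6.57    0.91]
ring side [ 390.82 -271.23   -7.33    0.71]
plug top [428.84  79.22 -16.47   0.92]
plug side [429.39  78.9   -8.43   0.9 ]
small_ring top [610.66 -11.05   3.8    0.89]
small_ring side [ 610.29  -12.01 -392.69    0.97]
```

Call:
servo_tool --plan '[[[0.405,-0.688,-0.188],[0,0,-0.0714]],[[0.405,-0.688,-0.188],[0,0,-0.0714]],[[0.405,-0.688,-0.188],[0,0,-0.0714]],[[0.405,-0.688,-0.188],[0,0,-0.0714]],[[0.405,-0.688,-0.188],[0,0,-0.0714]],[[0.405,-0.688,-0.188],[0,0,-0.0714]],[[0.405,-0.688,-0.188],[0,0,-0.0714]],[[0.405,-0.688,-0.188],[0,0,-0.0714]],[[0.405,-0.688,-0.188],[0,0,-0.0714]],[[0.405,-0.688,-0.188],[0,0,-0.0714]],[[0.405,-0.688,-0.188],[0,0,-0.0714]],[[0.405,-0.688,-0.188],[0,0,-0.0714]],[[0.405,-0.688,-0.188],[0,0,-0.0714]],[[0.405,-0.688,-0.188],[0,0,-0.0714]],[[0.405,-0.688,-0.188],[0,0,-0.0714]],[[0.405,-0.688,-0.188],[0,0,-0.0714]],[[0.405,-0.688,-0.188],[0,0,-0.0714]],[[0.405,-0.688,-0.188],[0,0,-0.0714]],[[0.405,-0.688,-0.188],[0,0,-0.0714]],[[0.405,-0.688,-0.188],[0,0,-0.0714]]]' --gripper 1 --newtons 60

```text
t: 4.4
eef_pos: [0.4053, 0.2466, 0.12]
eef_rot: [-1.57, 0.0, -1.828]
wrist_force: [0.1, 0.7, 0.2]
grip_width: 0.0856
```

Call:
servo_tool --plan '[[[-0.016,0.036,-0.5],[0,0,0]],[[0,0,-0.6],[0,0,0]],[[0,0,-0.6],[0,0,0]],[[0,0,-0.6],[0,0,0]],[[0,0,-0.6],[0,0,0]],[[0,0,-0.5],[0,0,0]],[[0,0,-0.36],[0,0,0]],[[0,0,-0.2],[0,0,0]],[[0,0,-0.1],[0,0,0]],[[0,0,-0.1],[0,0,0]],[[0,0,0],[0,0,0]]]'

```text
t: 5.5
eef_pos: [0.4047, 0.2483, 0.0162]
eef_rot: [-1.57, 0.0, -1.825]
wrist_force: [0.0, 0.4, -0.2]
grip_width: 0.0853
```

Call:
servo_tool --plan '[[[0,0,0],[0,0,0]],[[0,0,0],[0,0,0]],[[0,0,0],[0,0,0]],[[0,0,0],[0,0,0]],[[0,0,0],[0,0,0]],[[0,0,0],[0,0,0]]]' --gripper 0 --newtons 70

```text
t: 6.1
eef_pos: [0.4045, 0.2482, 0.016]
eef_rot: [-1.571, -0.0, -1.825]
wrist_force: [0.9, -0.6, 0.1]
grip_width: 0.0004
```

```bash
python3 - <<'E'
from h import *
p=snap('side');q=snap('top')
f=lambda p,sl:cv2.resize(np.clip(p['img'][sl].astype(float)*2,0,255).astype(np.uint8)[...,::-1],(400,400),interpolation=cv2.INTER_NEAREST)
cv2.imwrite('pics/a2.png',np.hstack([f(p,(slice(110,230),slice(120,240))),f(q,(slice(170,290),slice(110,230)))]))
C=cloud(p)
m=(np.hypot(C[...,0]-.405,C[...,1]-.2475)<.05)
z=C[...,2][m];print(np.histogram(z,bins=np.arange(-.005,.12,.005)))
print(arm.observe())
E
```

```text
(array([ 78, 136,  21,  27,  23, 192,   0,   1,   4,   9,  13,  13,  13,
        15,  15,  15,  17,  31,  50,  47,  34,  40,  38,  36]), array([-0.005,  0.   ,  0.005,  0.01 ,  0.015,  0.02 ,  0.025,  0.03 ,
        0.035,  0.04 ,  0.045,  0.05 ,  0.055,  0.06 ,  0.065,  0.07 ,
        0.075,  0.08 ,  0.085,  0.09 ,  0.095,  0.1  ,  0.105,  0.11 ,
        0.115]))
{'t': 6.2, 'joints': array([ 3.93364713e-01, -9.39748248e-02,  2.11137355e+00,  1.71041780e-06,
        1.12421347e+00,  6.47736358e-01]), 'joint_vel': array([ 0.00058833, -0.00042094, -0.00052529,  0.00202048, -0.00129048,
       -0.00063925]), 'joint_torque': array([-1.44460399e-03, -2.73984790e+01, -3.15190136e+01,  5.82519505e-06,
        1.66303794e-04,  4.09855386e-05]), 'eef_pos': array([0.40448961, 0.24819677, 0.01598679]), 'eef_rot': array([-1.57081284e+00, -1.05594637e-05, -1.82516871e+00]), 'wrist_force': array([-0.44941498, -0.54783257, -0.01488622]), 'moment': array([ 0.04527895,  0.01043541, -0.02238142]), 'grip_width': 1.0729824140907548e-05}
```

View pics/a2.png

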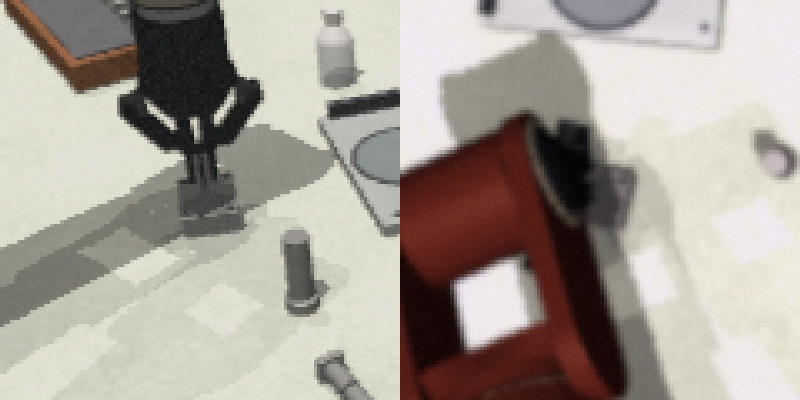

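```bash
python3 - <<'E'
from h import *
import pickle
p=snap('side');C=cloud(p)
for v in range(140,186,2):
    print(v,[tuple(np.round(C[v,u]*1000).astype(int)) for u in range(174,196,3)])
E
```

```text
140 [(np.int64(394), np.int64(233), np.int64(128)), (np.int64(403), np.int64(237), np.int64(123)), (np.int64(409), np.int64(225), np.int64(128)), (np.int64(417), np.int64(224), np.int64(126)), (np.int64(427), np.int64(229), np.int64(121)), (np.int64(498), np.int64(447), np.int64(-1)), (np.int64(443), np.int64(223), np.int64(119)), (np.int64(452), np.int64(224), np.int64(117))]
142 [(np.int64(393), np.int64(234), np.int64(121)), (np.int64(402), np.int64(235), np.int64(118)), (np.int64(409), np.int64(228), np.int64(120)), (np.int64(417), np.int64(226), np.int64(119)), (np.int64(482), np.int64(434), np.int64(1)), (np.int64(439), np.int64(242), np.int64(105)), (np.int64(443), np.int64(224), np.int64(113)), (np.int64(451), np.int64(220), np.int64(112))]
144 [(np.int64(392), np.int64(232), np.int64(116)), (np.int64(402), np.int64(238), np.int64(111)), (np.int64(408), np.int64(227), np.int64(114)), (np.int64(416), np.int64(226), np.int64(112)), (np.int64(478), np.int64(423), np.int64(0)), (np.int64(435), np.int64(233), np.int64(104)), (np.int64(442), np.int64(223), np.int64(107)), (np.int64
[... 6748 characters left out ...]
220), np.int64(-2)), (np.int64(377), np.int64(212), np.int64(0)), (np.int64(385), np.int64(208), np.int64(0)), (np.int64(393), np.int64(204), np.int64(0)), (np.int64(400), np.int64(197), np.int64(2)), (np.int64(409), np.int64(195), np.int64(0)), (np.int64(416), np.int64(189), np.int64(1)), (np.int64(424), np.int64(186), np.int64(0))]
184 [(np.int64(366), np.int64(207), np.int64(0)), (np.int64(373), np.int64(202), np.int64(0)), (np.int64(381), np.int64(196), np.int64(1)), (np.int64(389), np.int64(194), np.int64(0)), (np.int64(397), np.int64(187), np.int64(2)), (np.int64(405), np.int64(185), np.int64(0)), (np.int64(413), np.int64(181), np.int64(0)), (np.int64(421), np.int64(176), np.int64(0))]
```

Call:
servo_tool --plan '[[[0,0,0.2],[0,0,0]],[[0,0,0],[0,0,0]],[[0,0,0],[0,0,0]],[[0,0,0],[0,0,0]],[[0,0,0],[0,0,0]],[[0,0,0],[0,0,0]],[[0,0,0],[0,0,0]]]' --gripper 1

```text
t: 6.95
eef_pos: [0.4045, 0.2482, 0.0209]
eef_rot: [-1.571, -0.0, -1.825]
wrist_force: [-0.5, 0.1, 0.2]
grip_width: 0.0855
```

```bash
python3 - <<'E'
from h import *
p=snap('side');C=cloud(p)
im=np.clip(p['img'].astype(float)*2.5,0,255).astype(np.uint8)[...,::-1]
z=np.clip(np.nan_to_num(C[...,2])*1000*1.8+30,0,255).astype(np.uint8);z=cv2.applyColorMap(z,cv2.COLORMAP_JET)
sl=(slice(110,200),slice(140,220))
cv2.imwrite('pics/a3.png',np.hstack([cv2.resize(a[sl],None,fx=5,fy=5,interpolation=cv2.INTER_NEAREST) for a in(im,z)]))
for v in range(146,180,2):
    print(v,' '.join('%d,%d,%d'%tuple(np.nan_to_num(C[v,u]*1000)) for u in range(160,206,4)))
E
```

```text
146 357,264,103 364,238,113 418,439,0 429,429,1 441,421,2 454,417,0 467,412,0 478,400,2 441,225,99 452,220,98 516,384,0 528,378,0
148 353,249,104 364,244,104 414,426,0 426,419,0 438,413,0 451,408,-1 463,401,-1 473,386,3 487,388,-1 451,221,91 510,368,1 522,363,0
150 352,247,99 397,420,0 409,411,0 421,402,1 433,396,1 446,392,0 457,384,0 470,378,0 481,370,1 452,228,81 506,357,0 518,352,0
152 351,248,92 393,404,0 404,395,2 417,390,1 429,384,0 441,378,0 453,373,0 466,367,-1 476,355,2 451,226,75 501,345,0 513,339,0
154 351,252,83 364,262,75 401,386,0 413,379,0 425,371,0 437,366,0 449,360,0 460,352,0 472,344,1 451,227,68 496,334,0 508,326,0
156 350,257,75 359,245,78 397,371,1 409,365,0 421,360,0 432,351,1 444,344,1 456,339,0 467,332,1 448,222,64 492,322,0 503,313,0
158 348,248,73 359,246,71 394,362,-1 405,355,0 417,349,0 428,340,0 440,333,0 452,328,0 463,320,0 448,224,56 487,308,0 498,300,1
160 366,358,1 358,247,64 389,344,2 401,341,0 413,333,1 424,327,0 436,320,1 448,317,0 459,309,0 471,303,0 482,295,1 495,295,-2
162 362,344,2 357,249,56 387,338,0 397,328,0 409,323,0 420,316,0 423,273,23 4
[... 379 characters left out ...]
2,242,21 422,236,22 443,264,0 454,257,0 465,251,0 475,243,1
170 351,306,-2 360,293,1 372,289,0 383,283,0 386,241,23 397,235,23 408,231,22 419,226,21 439,253,0 450,247,0 460,238,1 472,234,0
172 347,291,0 358,287,-1 368,277,0 380,272,0 383,233,21 393,225,22 404,219,22 415,216,21 435,244,-1 445,232,2 457,230,0 468,225,0
174 343,277,1 354,273,0 365,263,2 377,265,-2 380,223,21 390,215,22 401,210,22 413,210,18 430,229,1 441,223,1 453,221,0 464,214,0
176 340,266,1 351,261,0 362,257,0 373,251,0 378,217,18 388,211,18 401,213,13 411,208,12 427,221,0 438,216,-1 449,210,0 459,201,1
178 337,257,0 348,250,1 359,246,0 369,238,1 377,220,9 388,215,9 400,213,6 410,206,7 424,211,0 434,204,0 445,199,0 455,192,0
```

View pics/a3.png

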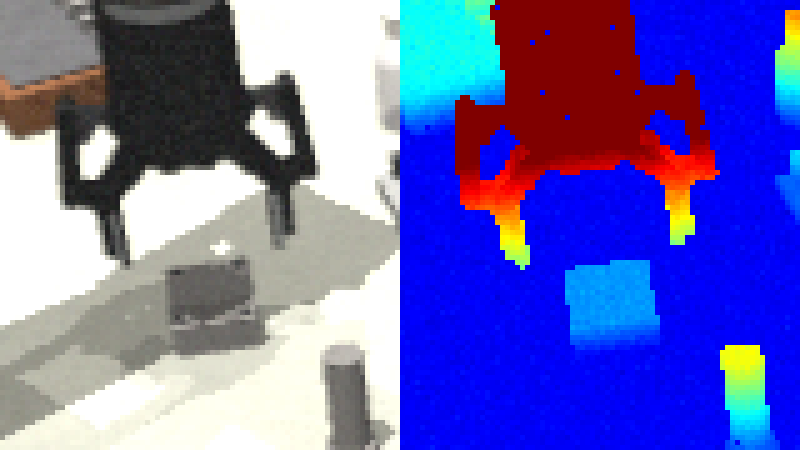

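Call:
servo_tool --plan '[[[0,0,-0.4],[0,0,0]],[[0,0,-0.4],[0,0,0]],[[0,0,-0.2],[0,0,0]],[[0,0,-0.2],[0,0,0]],[[0,0,-0.1],[0,0,0]],[[0,0,-0.1],[0,0,0]],[[0,0,0],[0,0,0]]]'

```text
t: 7.7
eef_pos: [0.4044, 0.2482, -0.0142]
eef_rot: [-1.571, -0.0, -1.825]
wrist_force: [0.4, 1.3, -1.0]
grip_width: 0.0856
```

```bash
python3 - <<'E'
from h import *
p=snap('side');C=cloud(p)
im=np.clip(p['img'].astype(float)*2.5,0,255).astype(np.uint8)[...,::-1]
z=np.clip(np.nan_to_num(C[...,2])*1000*1.8+30,0,255).astype(np.uint8);z=cv2.applyColorMap(z,cv2.COLORMAP_JET)
sl=(slice(110,200),slice(140,220))
cv2.imwrite('pics/a4.png',np.hstack([cv2.resize(a[sl],None,fx=5,fy=5,interpolation=cv2.INTER_NEAREST) for a in(im,z)]))
print(arm.observe()['wrist_force'])
E
```

```text
[-0.60100603  0.34739271  0.54282948]
```

View pics/a4.png

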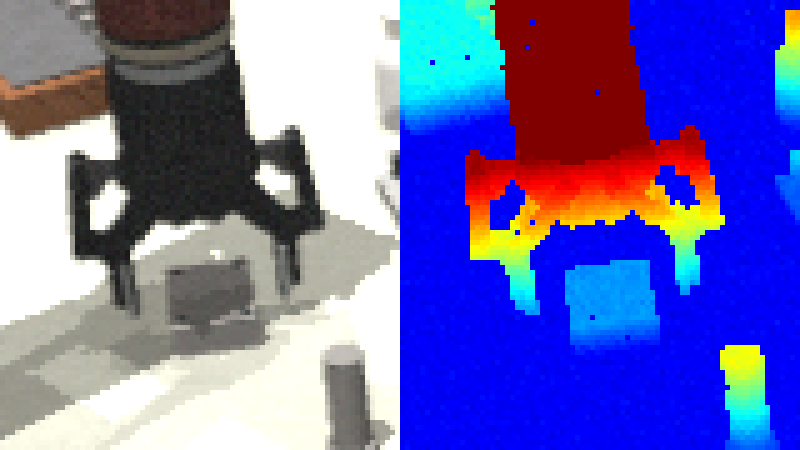

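Call:
servo_tool --plan '[[[0,0,-0.1],[0,0,0]],[[0,0,-0.1],[0,0,0]],[[0,0,0],[0,0,0]]]'

```text
t: 8.05
eef_pos: [0.4042, 0.2481, -0.0193]
eef_rot: [-1.571, -0.0, -1.825]
wrist_force: [0.4, 0.6, 1.3]
grip_width: 0.0852
```

Call:
servo_tool --plan '[[[0,0,0],[0,0,0]],[[0,0,0],[0,0,0]],[[0,0,0],[0,0,0]],[[0,0,0],[0,0,0]],[[0,0,0],[0,0,0]],[[0,0,0],[0,0,0]]]' --gripper 0 --newtons 70

```text
t: 8.65
eef_pos: [0.4052, 0.2484, -0.0184]
eef_rot: [-1.57, 0.001, -1.825]
wrist_force: [0.8, -0.8, 3.6]
grip_width: 0.0507
```

Call:
servo_tool --plan '[[[0,0,0.2],[0,0,0]],[[0,0,0.5],[0,0,0]],[[0,0,0.8],[0,0,0]],[[0,0,0.8],[0,0,0]],[[0.2,0,0.4],[0,0,0.0127]],[[0.5,-0.05,0],[0,0,0.0127]],[[0.6,-0.05,0],[0,0,0.0127]],[[0.6,-0.05,0],[0,0,0.0127]],[[0.6,-0.05,0],[0,0,0.0127]],[[0.6,-0.05,0],[0,0,0.0127]],[[0.6,-0.05,0],[0,0,0.0127]],[[0.6,-0.05,0],[0,0,0.0127]],[[0.6,-0.05,0],[0,0,0.0127]],[[0.6,-0.05,0],[0,0,0.0127]],[[0.6,-0.05,0],[0,0,0]],[[0.6,-0.05,0],[0,0,0]],[[0.6,-0.05,0],[0,0,0]],[[0.6,0,0],[0,0,0]],[[0.39,0,0],[0,0,0]],[[0.2,0,0],[0,0,0]]]'

```text
t: 10.65
eef_pos: [0.6172, 0.2326, 0.047]
eef_rot: [-1.572, -0.001, -1.693]
wrist_force: [-0.2, -0.4, -5.1]
grip_width: 0.0507
```

```bash
cat >> fit.py <<'E'
def grab(n,k=3):
    ps=[snap(n) for _ in range(k)]
    p=dict(ps[0]);R=np.array([q['range_z'] for q in ps]);R[R==0]=np.nan
    p['range_z']=np.nan_to_num(np.nanmedian(R,0));p['C']=cloud(p);return p
def show(p,fn,c,h=45,f=8):
    u,v=np.round(proj(p,c)[0]).astype(int)
    z=np.clip(np.nan_to_num(p['C'][...,2])*1000*1.8+30,0,255).astype(np.uint8);z=cv2.applyColorMap(z,cv2.COLORMAP_JET)
    im=np.clip(p['img'].astype(float)*2.3,0,255).astype(np.uint8)[...,::-1]
    sl=(slice(max(v-h,0),v+h),slice(max(u-h,0),u+h))
    cv2.imwrite('pics/'+fn,np.hstack([cv2.resize(a[sl],(400,400),interpolation=cv2.INTER_NEAREST) for a in(im,z)]))
E
python3 - <<'E'
from fit import *
p=grab('side');show(p,'a5.png',[.6025,.2334,.05]);pickle=__import__('pickle');pickle.dump(p,open('a5.pkl','wb'))
q=grab('top',1);show(q,'a5t.png',[.6025,.2334,.05])
print(arm.observe())
E
```

```text
{'t': 10.85, 'joints': array([2.48809170e-01, 2.78532168e-01, 1.65017251e+00, 9.14692204e-05,
       1.21427443e+00, 3.69994591e-01]), 'joint_vel': array([ 0.00321157, -0.01208582,  0.00865409,  0.00054821, -0.00031949,
       -0.00039361]), 'joint_torque': array([-2.35152673e-01, -4.84503686e+01, -3.62889433e+01, -1.33006912e-02,
       -2.78208673e-02, -1.99805057e-03]), 'eef_pos': array([0.61611727, 0.23312301, 0.04787354]), 'eef_rot': array([-1.57211993e+00, -4.21478943e-04, -1.69201345e+00]), 'wrist_force': array([-0.13575983,  0.93561243, -4.92365549]), 'moment': array([ 0.01163813, -0.00363324,  0.00280978]), 'grip_width': 0.050728314167150144}fit.py:59: RuntimeWarning: All-NaN slice encountered
  p['range_z']=np.nan_to_num(np.nanmedian(R,0));p['C']=cloud(p);return p
```

View pics/a5.png

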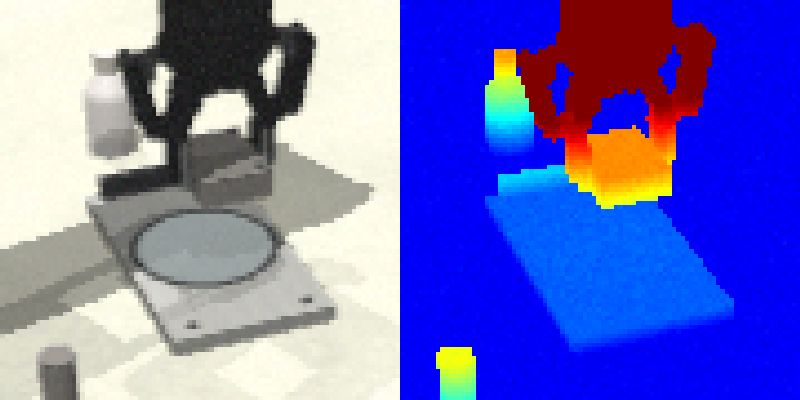

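View pics/a5t.png

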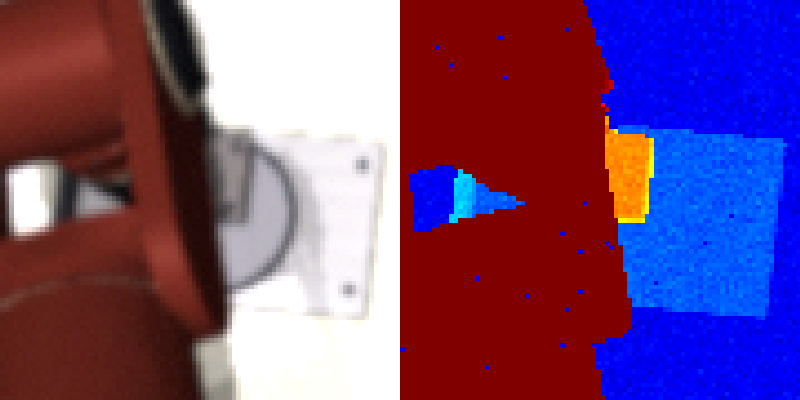

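```bash
cat >> fit.py <<'E'
def fitair(p,objs,name,x,y,yaw,z,rad=.08,zmax=.1):
    """objs: list of (name,x,y,yaw,z) background"""
    C=p['C'];
    u0,v0=proj(p,[x,y,z+.01])[0]
    vv,uu=np.mgrid[0:384,0:512]
    f=p['intrinsics'][0][0]/np.linalg.norm(np.array(p['world_from_camera'])[:3,3]-[x,y,z])
    m=(np.hypot(uu-u0,vv-v0)<rad*f)&(p['range_z']>0)&(C[...,2]<zmax)
    v,u=np.nonzero(m);uv=np.c_[u,v];zm=p['range_z'][m]
    bg=np.full(len(uv),1e9)
    for o in [('none',0,0,0,0)] if not objs else objs:
        MODELS.setdefault('none',[])
        bg=np.minimum(bg,render(p,uv,*o))
    rd=name in('ring','plug')
    def fn(q):
        t=np.minimum(bg,render(p,uv,name,q[0]*1e-3,q[1]*1e-3,yaw if rd else q[3]*.02,q[2]*1e-3))
        return np.minimum(abs(t-zm),.012).sum()
    best=None
    for k in range(5):
        q0=np.array([x*1e3,y*1e3,z*1e3,yaw/.02]) if best is None else best.x
        st=4 if k<2 else 1.5
        r=minimize(fn,q0,method='Nelder-Mead',options=dict(initial_simplex=np.vstack([q0]+[q0+np.eye(4)[i]*st*(-1)**k for i in range(4)]),xatol=.02,fatol=1e-5,maxiter=600))
        if best is None or r.fun<best.fun:best=r
    b=best.x;return np.round([b[0],b[1],b[2],np.degrees(b[3]*.02),best.fun/len(uv)*1e3],2)
STAGE=('stage',.6025,.2334,np.radians(-6.93),0)
E
python3 - <<'E'
from fit import *
import pickle
p=pickle.load(open('a5.pkl','rb'))
for st in[(.616,.233,.066),(.612,.236,.062)]:
    print(fitair(p,[STAGE],'block',st[0],st[1],np.radians(-6.9),st[2]))
E
```

```text
[617.51 231.59  65.96  -6.33   2.35]
[617.35 231.    65.72  -7.08   2.43]
```

Call:
servo_tool --plan '[[[-0.2,0.048,0],[0,0,0]],[[-0.2,0,0],[0,0,0]],[[-0.164,0,-0.1],[0,0,0]],[[0,0,-0.4],[0,0,0]],[[0,0,-0.5],[0,0,0]],[[0,0,-0.3],[0,0,0]],[[0,0,-0.2],[0,0,0]],[[0,0,-0.1],[0,0,0]],[[0,0,0],[0,0,0]],[[0,0,0],[0,0,0]]]'

```text
t: 11.85
eef_pos: [0.6031, 0.2345, 0.0089]
eef_rot: [-1.57, 0.0, -1.692]
wrist_force: [-0.4, -0.6, -4.5]
grip_width: 0.0507
```

```bash
python3 - <<'E'
from fit import *
p=grab('side');show(p,'a6.png',[.6025,.2334,.03])
o=arm.observe();print(o['eef_pos'],o['eef_rot'],o['wrist_force'])
z=o['eef_pos'][2]+.0184
print(fitair(p,[STAGE],'block',.602,.2334,np.radians(-6.9),z,zmax=.045))
E
```

```text
[0.60313435 0.23455864 0.00913959] [-1.56977838e+00  4.21492403e-04 -1.69217742e+00] [-0.24150327  0.05826435 -5.02898733]
[602.36 233.04  28.01  -5.66   1.67]
```

View pics/a6.png

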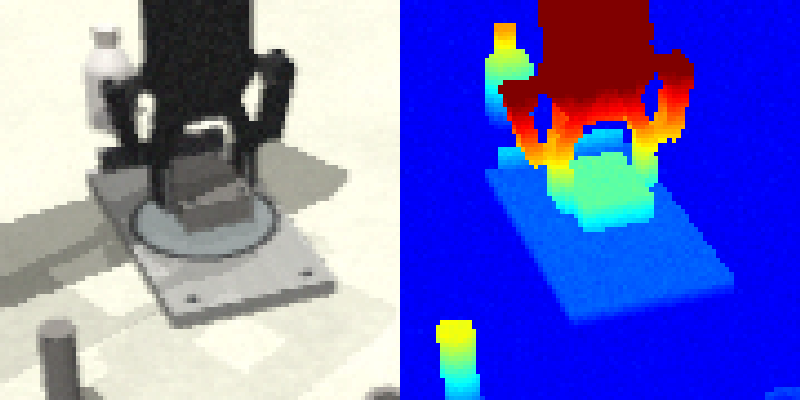

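Call:
servo_tool --plan '[[[0,0,-0.2],[0,0,0]],[[0,0,-0.14],[0,0,0]],[[0,0,-0.08],[0,0,0]],[[0,0,-0.04],[0,0,0]],[[0,0,-0.04],[0,0,0]],[[0,0,0],[0,0,0]]]'

```text
t: 12.6
eef_pos: [0.6026, 0.2344, -0.0041]
eef_rot: [-1.571, -0.0, -1.692]
wrist_force: [-0.2, 0.1, -6.0]
grip_width: 0.0507
```

Call:
servo_tool --plan '[[[0,0,-0.03],[0,0,0]],[[0,0,0],[0,0,0]],[[0,0,0],[0,0,0]]]'

```text
t: 12.9
eef_pos: [0.6029, 0.2345, -0.0044]
eef_rot: [-1.57, 0.0, -1.692]
wrist_force: [-1.3, -0.7, -3.4]
grip_width: 0.0502
```

Call:
servo_tool --plan '[[[0,0,-0.02],[0,0,0]],[[0,0,0],[0,0,0]],[[0,0,0],[0,0,0]]]'

```text
t: 13.2
eef_pos: [0.6029, 0.2345, -0.0043]
eef_rot: [-1.57, 0.0, -1.692]
wrist_force: [-4.6, -1.1, 3.9]
grip_width: 0.0503
```

Call:
servo_tool --plan '[[[0,0,0],[0,0,0]],[[0,0,0],[0,0,0]],[[0,0,0],[0,0,0]],[[0,0,0],[0,0,0]],[[0,0,0.2],[0,0,0]],[[0,0,0.6],[0,0,0]],[[0,0,1],[0,0,0]],[[0,0,1],[0,0,0]],[[-0.5,-0.5,1],[0,0,0]]]' --gripper 1

```text
t: 14.1
eef_pos: [0.5916, 0.2227, 0.0927]
eef_rot: [-1.568, 0.001, -1.691]
wrist_force: [-0.0, -0.8, 0.1]
grip_width: 0.0853
```

Call:
servo_tool --plan '[[[-0.4,-0.986,0],[0,0,0]],[[-0.4,-0.986,0],[0,0,0]],[[-0.4,-0.986,0],[0,0,0]],[[-0.4,-0.986,0],[0,0,0]],[[-0.4,-0.986,0],[0,0,0]],[[-0.4,-0.986,0],[0,0,0]],[[-0.4,-0.986,0],[0,0,0]],[[-0.4,-0.986,0],[0,0,0]],[[-0.4,-0.986,0],[0,0,0]],[[-0.4,-0.986,0],[0,0,0]],[[-0.4,-0.986,0],[0,0,0]],[[-0.4,-0.986,0],[0,0,0]],[[-0.4,-0.986,0],[0,0,0]],[[-0.4,-0.986,0],[0,0,0]],[[-0.4,-0.986,0],[0,0,0]],[[-0.4,-0.986,0],[0,0,0]],[[-0.4,-0.986,0],[0,0,0]],[[-0.4,-0.986,0],[0,0,0]],[[-0.4,-0.986,0],[0,0,0]],[[-0.4,-0.986,0],[0,0,0]]]'

```text
t: 16.1
eef_pos: [0.3901, -0.2725, 0.0914]
eef_rot: [-1.569, -0.001, -1.692]
wrist_force: [0.2, -0.2, 0.1]
grip_width: 0.0853
```

```bash
python3 - <<'E'
from fit import *
o=arm.observe();print(o['eef_pos'],o['eef_rot'],o['wrist_force'])
for n in('top','side'):
    p=grab(n);show(p,f'a7{n}.png',[.6025,.2334,.03])
    print(n,fit(p,'stage',.6025,.2334,-.12,0,.16),fitair(p,[STAGE],'block',.602,.2334,np.radians(-6.9),.014),'ring',fit(p,'ring',.390,-.270,0,0,.035))
E
```

```text
[ 0.39009243 -0.27250891  0.09136453] [-1.56882040e+00 -1.42426769e-03 -1.69230045e+00] [ 0.18763644 -0.24787354  0.12338676]
top (np.float64(602.625264573915), np.float64(234.36098231542195), np.float64(-6.760288887312349), np.float64(1.6831991997705529)) [603.3  234.47  13.83  -6.88   1.18] ring (np.float64(389.9951864380371), np.float64(-269.6914527235931), np.float64(2.014859478938349), np.float64(9.25651862461434))
side (np.float64(602.3211247515057), np.float64(232.7934224434461), np.float64(-6.8254096826933), np.float64(1.2143488524636712)) [602.   233.4   14.    -6.9    1.18] ring (np.float64(390.95266003720576), np.float64(-271.0084703374141), np.float64(-0.8014504207962299), np.float64(8.237075743893023))
```

View pics/a7top.png

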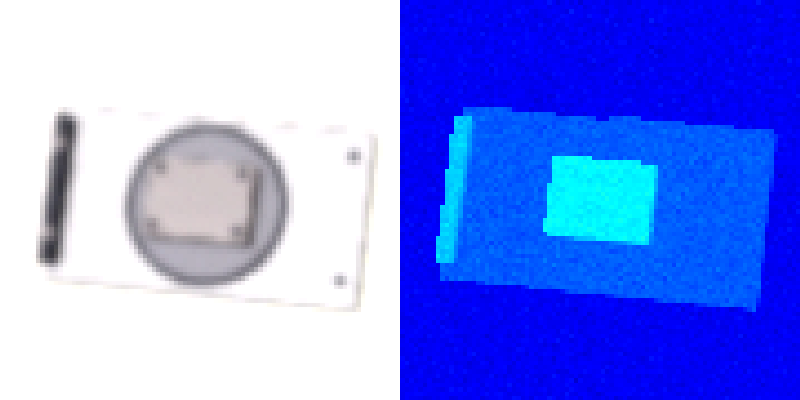

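Call:
servo_tool --plan '[[[0,0.08,-0.5],[0,0,0]],[[0,0,-0.8],[0,0,0]],[[0,0,-0.8],[0,0,0]],[[0,0,-0.7],[0,0,0]],[[0,0,-0.6],[0,0,0]],[[0,0,-0.4],[0,0,0]],[[0,0,-0.3],[0,0,0]],[[0,0,-0.15],[0,0,0]],[[0,0,-0.06],[0,0,0]],[[0,0,0],[0,0,0]]]'

```text
t: 17.4
eef_pos: [0.3905, -0.2693, -0.0177]
eef_rot: [-1.57, -0.0, -1.692]
wrist_force: [-0.3, -0.1, 0.7]
grip_width: 0.0852
```

```bash
python3 - <<'E'
from fit import *
p=grab('side',1);show(p,'a8.png',[.39,-.27,.03])
E
```

```text
fit.py:59: RuntimeWarning: All-NaN slice encountered
  p['range_z']=np.nan_to_num(np.nanmedian(R,0));p['C']=cloud(p);return p
```

View pics/a8.png

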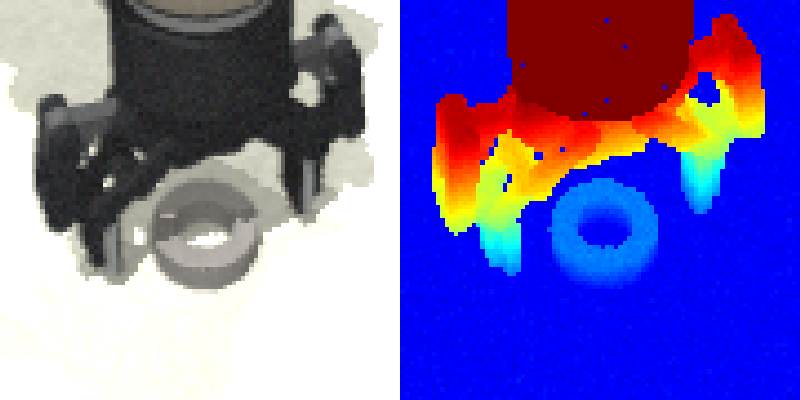

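Call:
servo_tool --plan '[[[0,-0.04,0.06],[0,0,0]],[[0,0,0],[0,0,0]],[[0,0,0],[0,0,0]],[[0,0,0],[0,0,0]],[[0,0,0],[0,0,0]],[[0,0,0],[0,0,0]],[[0,0,0],[0,0,0]]]' --gripper 0 --newtons 50

```text
t: 18.15
eef_pos: [0.3908, -0.2707, -0.0153]
eef_rot: [-1.57, -0.001, -1.692]
wrist_force: [0.0, 1.6, 5.1]
grip_width: 0.0483
```

Call:
servo_tool --plan '[[[0,0,0.3],[0,0,0]],[[0,0,0.7],[0,0,0]],[[0,0,0.9],[0,0,0]],[[0.1,0.2,0.9],[0,0,0]],[[0.2,0.5,0.9],[0,0,0]],[[0.3,0.8,0.5],[0,0,0]],[[0.4,0.95,0],[0,0,0]],[[0.4,0.95,0],[0,0,0]],[[0.4,0.95,0],[0,0,0]],[[0.4,0.95,0],[0,0,0]],[[0.4,0.95,0],[0,0,0]],[[0.4,0.95,0],[0,0,0]],[[0.4,0.95,0],[0,0,0]],[[0.4,0.95,0],[0,0,0]],[[0.4,0.95,0],[0,0,0]],[[0.4,0.95,0],[0,0,0]],[[0.4,0.95,0],[0,0,0]],[[0.4,0.95,0],[0,0,0]],[[0.4,0.95,0],[0,0,0]],[[0.4,0.95,0],[0,0,0]]]'

```text
t: 20.15
eef_pos: [0.5449, 0.1009, 0.0882]
eef_rot: [-1.572, -0.0, -1.692]
wrist_force: [0.3, -0.5, -1.0]
grip_width: 0.0479
```

Call:
servo_tool --plan '[[[0.4,0.9,0],[0,0,0]],[[0.4,0.9,0],[0,0,0]],[[0.4,0.9,0],[0,0,0]],[[0.4,0.9,0],[0,0,0]],[[0.3,0.8,0],[0,0,0]],[[0.2,0.5,-0.3],[0,0,0]],[[0.1,0.2,-0.6],[0,0,0]],[[0,0,-0.5],[0,0,0]],[[0,0,-0.3],[0,0,0]],[[0,0,0],[0,0,0]],[[0,0,0],[0,0,0]]]'

```text
t: 21.25
eef_pos: [0.5998, 0.2267, 0.0455]
eef_rot: [-1.572, -0.0, -1.693]
wrist_force: [0.5, -0.4, -1.0]
grip_width: 0.0482
```

```bash
python3 - <<'E'
from fit import *
p=grab('side');show(p,'a9.png',[.6025,.2334,.03])
o=arm.observe();print(o['eef_pos'],o['eef_rot'],o['wrist_force'])
z=o['eef_pos'][2]+.0155
B=('block',.602,.2334,np.radians(-6.9),.014)
print(fitair(p,[STAGE,B],'ring',.602,.2334,0,z,rad=.06,zmax=z+.022))
E
```

```text
[0.60081638 0.22719501 0.04697903] [-1.56927796e+00  5.30598407e-04 -1.69266562e+00] [-0.0824365  -0.16623949 -1.41652432]
[601.24 226.45  61.99   8.29   2.17]
```

View pics/a9.png

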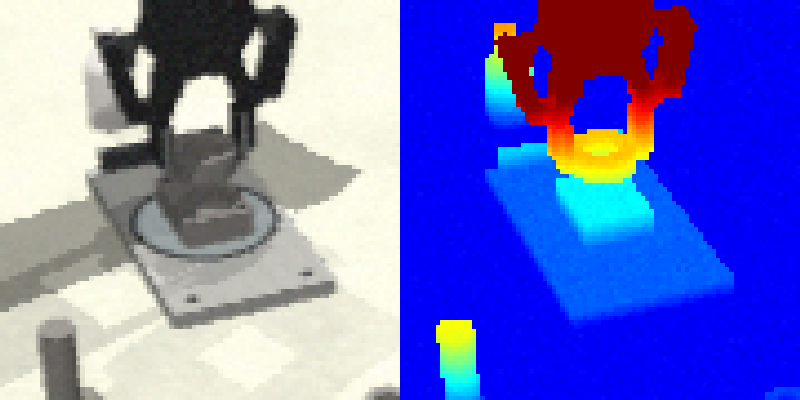

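Call:
servo_tool --plan '[[[0.056,0.17,0],[0,0,0]],[[0,0.1,-0.2],[0,0,0]],[[0,0,-0.4],[0,0,0]],[[0,0,-0.2],[0,0,0]],[[0,0,-0.1],[0,0,0]],[[0,0,-0.04],[0,0,0]],[[0,0,0],[0,0,0]],[[0,0,0],[0,0,0]]]'

```text
t: 22.2
eef_pos: [0.6018, 0.2342, 0.0228]
eef_rot: [-1.57, 0.0, -1.692]
wrist_force: [1.1, -1.1, -1.5]
grip_width: 0.0477
```

Call:
servo_tool --plan '[[[0.01,0,-0.04],[0,0,0]],[[0,0,-0.03],[0,0,0]],[[0,0,0],[0,0,0]],[[0,0,0],[0,0,0]]]'

```text
t: 22.6
eef_pos: [0.6018, 0.2341, 0.0208]
eef_rot: [-1.571, -0.0, -1.692]
wrist_force: [-0.1, -0.0, -1.4]
grip_width: 0.0483
```

Call:
servo_tool --plan '[[[0,0,-0.03],[0,0,0]],[[0,0,0],[0,0,0]],[[0,0,0],[0,0,0]]]'

```text
t: 22.9
eef_pos: [0.6019, 0.2342, 0.0207]
eef_rot: [-1.571, -0.0, -1.692]
wrist_force: [-3.6, -0.2, 4.7]
grip_width: 0.0481
```

Contact felt (+4.7 N). Release, rise and go towards the plug.

Call:
servo_tool --plan '[[[0,0,0],[0,0,0]],[[0,0,0],[0,0,0]],[[0,0,0],[0,0,0]],[[0,0,0],[0,0,0]],[[0,0,0.2],[0,0,0]],[[0,0,0.6],[0,0,0]],[[0,0,0.9],[0,0,0]],[[-0.3,-0.2,0.9],[0,0,0]],[[-0.7,-0.6,0.4],[0,0,0]],[[-0.8,-0.7,0],[0,0,0]],[[-0.8,-0.7,0],[0,0,0]],[[-0.8,-0.7,0],[0,0,0]],[[-0.8,-0.7,0],[0,0,0]],[[-0.8,-0.7,0],[0,0,0]],[[-0.8,-0.7,0],[0,0,0]],[[-0.6,-0.5,0],[0,0,0]],[[-0.4,-0.3,0],[0,0,0]],[[0,0,0],[0,0,0]]]' --gripper 1

```text
t: 24.7
eef_pos: [0.4315, 0.0886, 0.0961]
eef_rot: [-1.569, 0.0, -1.693]
wrist_force: [0.2, -0.1, -0.6]
grip_width: 0.0852
```

```bash
python3 - <<'E'
from fit import *
o=arm.observe();print(o['eef_pos'],o['eef_rot'])
for n in('top','side'):
    p=grab(n);show(p,f'b1{n}.png',[.6025,.2334,.03])
    B=('block',.6025,.234,np.radians(-6.9),.014)
    print(n,fitair(p,[STAGE,B],'ring',.602,.2334,0,.036,rad=.06),fitair(p,[STAGE],'block',.602,.2334,-.12,.014,zmax=.03),fit(p,'plug',.429,.079,0,0,.03))
E
```

```text
[0.43154649 0.08862957 0.09614462] [-1.56881545e+00  2.34516414e-04 -1.69335237e+00]
top [ 6.0269e+02  2.3596e+02  3.5630e+01 -1.6046e+03  1.4400e+00] [603.16 234.6    6.67  -6.44   1.14] (np.float64(429.0), np.float64(79.0), np.float64(0.0), np.float64(12.0))
side [601.68 233.87  35.83   0.82   1.64] [602.96 233.05   7.83  -7.02   1.4 ] (np.float64(429.27547253450734), np.float64(78.80157413466902), np.float64(-3.2253791500039917), np.float64(9.798249127697682))
```

View pics/b1side.png

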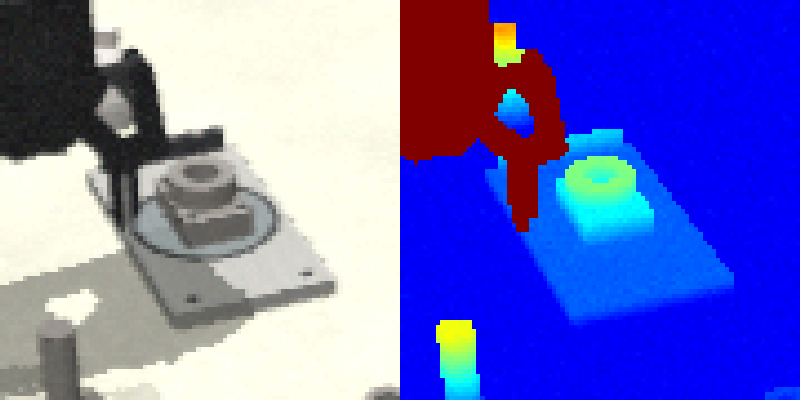

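Call:
servo_tool --plan '[[[-0.1,-0.38,0],[0,0,0]],[[0,0,-0.3],[0,0,0]],[[0,0,-0.6],[0,0,0]],[[0,0,-0.7],[0,0,0]],[[0,0,-0.6],[0,0,0]],[[0,0,-0.5],[0,0,0]],[[0,0,-0.3],[0,0,0]],[[0,0,-0.2],[0,0,0]],[[0,0,0],[0,0,0]],[[0,0,0],[0,0,0]]]'

```text
t: 26.0
eef_pos: [0.4298, 0.0797, 0.0155]
eef_rot: [-1.57, 0.0, -1.692]
wrist_force: [0.3, -0.6, -0.3]
grip_width: 0.0851
```

```bash
python3 - <<'E'
from fit import *
p=grab('side',1);show(p,'b2.png',[.429,.079,.05])
o=arm.observe();print(o['eef_pos'],o['wrist_force'])
E
```

```text
[0.42996235 0.07964848 0.01568951] [-0.10954155  0.40455462 -0.38561183]fit.py:59: RuntimeWarning: All-NaN slice encountered
  p['range_z']=np.nan_to_num(np.nanmedian(R,0));p['C']=cloud(p);return p
```

View pics/b2.png

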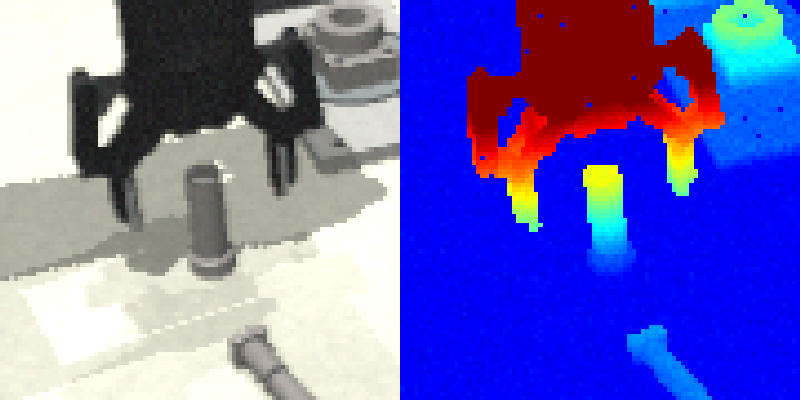

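Call:
servo_tool --plan '[[[-0.02,0,0],[0,0,0]],[[0,0,0],[0,0,0]],[[0,0,0],[0,0,0]],[[0,0,0],[0,0,0]],[[0,0,0],[0,0,0]],[[0,0,0],[0,0,0]],[[0,0,0],[0,0,0]],[[0,0,0],[0,0,0]]]' --gripper 0 --newtons 50

```text
t: 26.85
eef_pos: [0.4291, 0.0796, 0.0152]
eef_rot: [-1.57, 0.0, -1.692]
wrist_force: [0.6, 0.3, 1.2]
grip_width: 0.0202
```

Call:
servo_tool --plan '[[[0,0,0.2],[0,0,0]],[[0,0,0.5],[0,0,0]],[[0,0,0.8],[0,0,0]],[[0,0,0.8],[0,0,0]],[[0.2,0.2,0.5],[0,0,0]],[[0.4,0.5,0.2],[0,0,0]],[[0.6,0.7,0],[0,0,0]],[[0.6,0.7,0],[0,0,0]],[[0.6,0.7,0],[0,0,0]],[[0.6,0.7,0],[0,0,0]],[[0.6,0.7,0],[0,0,0]],[[0.6,0.7,0],[0,0,0]],[[0.6,0.7,0],[0,0,0]],[[0.6,0.7,0],[0,0,0]],[[0.6,0.7,0],[0,0,0]],[[0.6,0.8,0],[0,0,0]],[[0.4,0.6,0],[0,0,0]],[[0.2,0.3,0],[0,0,0]],[[0,0,0],[0,0,0]],[[0,0,0],[0,0,0]]]'

```text
t: 28.85
eef_pos: [0.6083, 0.2968, 0.0896]
eef_rot: [-1.572, -0.001, -1.692]
wrist_force: [0.4, 0.3, -1.6]
grip_width: 0.0202
```

Call:
servo_tool --plan '[[[0.08,0.05,0],[0,0,0]],[[0,0,-0.4],[0,0,0]],[[0,0,-0.5],[0,0,0]],[[0,0,-0.4],[0,0,0]],[[0,0,-0.3],[0,0,0]],[[0,0,-0.1],[0,0,0]],[[0,0,0],[0,0,0]],[[0,0,0],[0,0,0]],[[0,0,0],[0,0,0]]]'

```text
t: 29.75
eef_pos: [0.6114, 0.2986, 0.0483]
eef_rot: [-1.57, 0.001, -1.692]
wrist_force: [0.2, 0.1, -2.4]
grip_width: 0.0203
```

```bash
python3 - <<'E'
from fit import *
p=grab('side');show(p,'b3.png',[.61,.298,.05])
o=arm.observe();print(o['eef_pos'],o['eef_rot'],o['wrist_force'])
z=o['eef_pos'][2]-.0152
B=('block',.602,.2334,np.radians(-6.9),.014);Rg=('ring',.6017,.2338,0,.036)
print(z,fitair(p,[STAGE,B,Rg],'plug',.61,.298,0,z,rad=.05,zmax=z+.065))
print(proj(p,[.6085,.2976,z]),proj(p,[.6085,.2976,.014]))
E
```

```text
[0.61116169 0.29856176 0.04812731] [-1.56990822e+00  4.34465204e-04 -1.69218196e+00] [ 0.67199425 -0.25279499 -2.42276533]
0.03292730923097018 [611.31 297.66  33.07   0.82   3.08]
[[234.08173752 141.97550479]] [[234.34681118 146.91231843]]
```

View pics/b3.png

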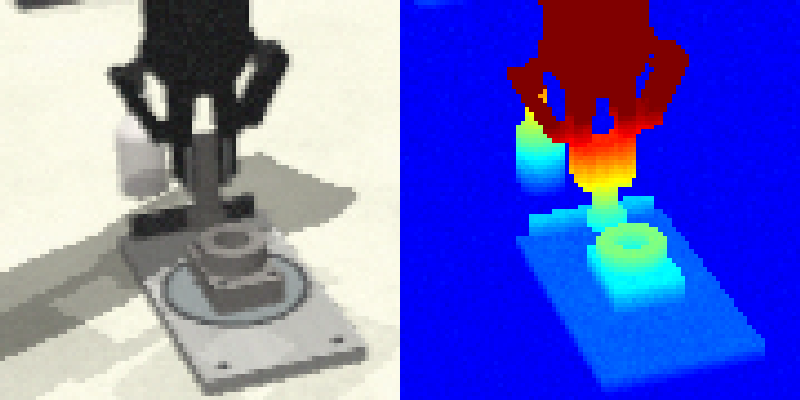

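Call:
servo_tool --plan '[[[-0.036,-0.016,0],[0,0,0]],[[0,0,-0.2],[0,0,0]],[[0,0,-0.2],[0,0,0]],[[0,0,-0.15],[0,0,0]],[[0,0,-0.1],[0,0,0]],[[0,0,-0.04],[0,0,0]],[[0,0,0],[0,0,0]],[[0,0,0],[0,0,0]]]'

```text
t: 30.7
eef_pos: [0.6101, 0.298, 0.0304]
eef_rot: [-1.571, 0.0, -1.692]
wrist_force: [-0.3, -0.2, -2.8]
grip_width: 0.0198
```

Call:
servo_tool --plan '[[[0,0,-0.03],[0,0,0]],[[0,0,0],[0,0,0]],[[0,0,0],[0,0,0]]]'

```text
t: 31.0
eef_pos: [0.61, 0.298, 0.0296]
eef_rot: [-1.571, 0.0, -1.692]
wrist_force: [-0.3, -0.9, -2.6]
grip_width: 0.0199
```

Call:
servo_tool --plan '[[[0,0,-0.02],[0,0,0]],[[0,0,-0.02],[0,0,0]],[[0,0,0],[0,0,0]],[[0,0,0],[0,0,0]]]'

```text
t: 31.4
eef_pos: [0.6101, 0.2981, 0.0293]
eef_rot: [-1.571, 0.0, -1.692]
wrist_force: [-2.2, -0.4, 3.5]
grip_width: 0.0204
```

Call:
servo_tool --plan '[[[0,0,0],[0,0,0]],[[0,0,0],[0,0,0]],[[0,0,0],[0,0,0]],[[0,0,0],[0,0,0]],[[0,0,0],[0,0,0]],[[0,0,0.3],[0,0,0]],[[0,0,0.7],[0,0,0]],[[0,0,1],[0,0,0]],[[0,0,1],[0,0,0]],[[-0.3,-0.6,0.3],[0,0,0]],[[-0.5,-0.95,0],[0,0,0.0195]],[[-0.5,-0.95,0],[0,0,0.0195]],[[-0.5,-0.95,0],[0,0,0.0195]],[[-0.5,-0.95,0],[0,0,0.0195]],[[-0.5,-0.95,0],[0,0,0.0195]],[[-0.5,-0.95,0],[0,0,0.0195]],[[-0.5,-0.95,0],[0,0,0.0195]],[[-0.5,-0.95,0],[0,0,0.0195]],[[-0.5,-0.95,0],[0,0,0.0195]],[[-0.5,-0.95,0],[0,0,0.0195]]]' --gripper 1

```text
t: 33.4
eef_pos: [0.4776, 0.0446, 0.113]
eef_rot: [-1.568, -0.001, -1.487]
wrist_force: [-0.3, -0.2, 0.5]
grip_width: 0.0855
```

Call:
servo_tool --plan '[[[-0.4,-0.9,0],[0,0,0.014]],[[-0.4,-0.9,0],[0,0,0]],[[-0.4,-0.9,0],[0,0,0]],[[-0.4,-0.9,0],[0,0,0]],[[-0.4,-0.8,0],[0,0,0]],[[-0.1,-0.4,-0.4],[0,0,0]],[[0,0,-0.7],[0,0,0]],[[0,0,-0.5],[0,0,0]],[[0,0,0],[0,0,0]],[[0,0,0],[0,0,0]]]'

```text
t: 34.4
eef_pos: [0.4249, -0.0741, 0.0709]
eef_rot: [-1.571, 0.0, -1.473]
wrist_force: [-0.3, -0.7, 0.9]
grip_width: 0.0854
```

```bash
python3 - <<'E'
from fit import *
o=arm.observe();print(o['eef_pos'],o['eef_rot'])
S=('stage',.6025,.2334,np.radians(-6.93),0);B=('block',.6025,.234,np.radians(-6.9),.014)
for n in('top','side'):
    p=grab(n);show(p,f'b4{n}.png',[.6025,.2534,.03])
    x,y=(.6026,.2343) if n=='top' else (.6023,.2327)
    S=('stage',x,y,np.radians(-6.9),0);B=('block',x,y,np.radians(-6.9),.014);R=('ring',x,y,0,.036)
    print(n,'ring',fitair(p,[S,B],'ring',x,y,0,.036,rad=.045),'plug',fitair(p,[S,B,R],'plug',.610,.298,0,.014,rad=.05,zmax=.1))
E
```

```text
[ 0.42491669 -0.07409656  0.07086663] [-1.57137242e+00  3.69051931e-04 -1.47260047e+00]
top ring [6.02670e+02 2.35850e+02 3.56900e+01 9.77675e+03 1.67000e+00] plug [611.31 298.15  13.57  -3.69   1.54]
side ring [601.76 233.48  35.82   5.3    1.48] plug [610.   298.    14.     0.     2.03]
```

View pics/b4top.png

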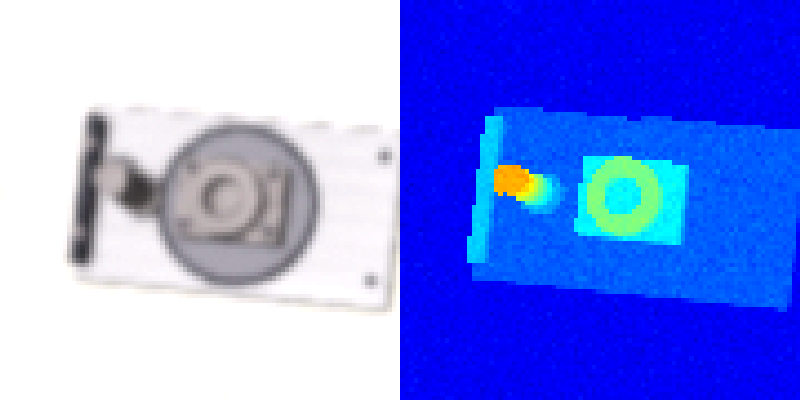

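View pics/b4side.png

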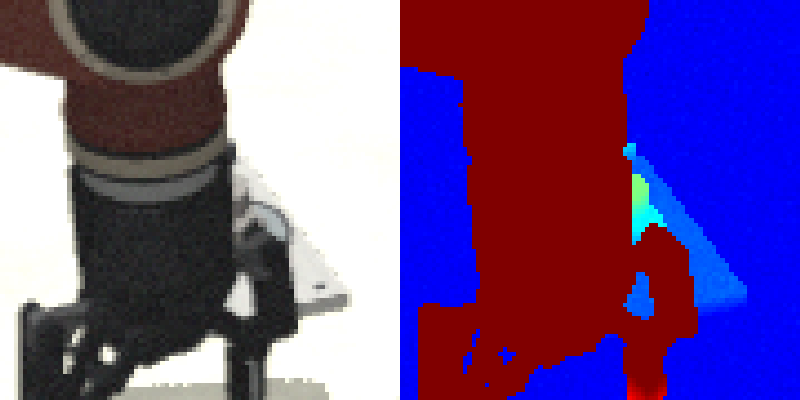

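Call:
servo_tool --plan '[[[-0.184,-0.24,0],[0,0,0]],[[0,0,-0.4],[0,0,0]],[[0,0,-0.7],[0,0,0]],[[0,0,-0.7],[0,0,0]],[[0,0,-0.6],[0,0,0]],[[0,0,-0.5],[0,0,0]],[[0,0,-0.3],[0,0,0]],[[0,0,-0.2],[0,0,0]],[[0,0,0],[0,0,0]],[[0,0,0],[0,0,0]]]'

```text
t: 35.7
eef_pos: [0.4207, -0.0807, -0.0136]
eef_rot: [-1.57, -0.0, -1.473]
wrist_force: [0.2, 0.0, 0.3]
grip_width: 0.0851
```

Call:
servo_tool --plan '[[[0,0,0],[0,0,0]],[[0,0,0],[0,0,0]],[[0,0,0],[0,0,0]]]' --gripper 0.4

```text
t: 36.0
eef_pos: [0.4206, -0.0806, -0.0136]
eef_rot: [-1.57, -0.0, -1.473]
wrist_force: [0.0, -0.2, 0.6]
grip_width: 0.044
```

```bash
python3 - <<'E'
from fit import *
p=grab('side',1);show(p,'b5.png',[.42,-.08,.03])
C=p['C'];o=arm.observe();print(o['eef_pos'])
E
```

```text
[ 0.42056232 -0.08059801 -0.01365821]fit.py:59: RuntimeWarning: All-NaN slice encountered
  p['range_z']=np.nan_to_num(np.nanmedian(R,0));p['C']=cloud(p);return p
```

View pics/b5.png

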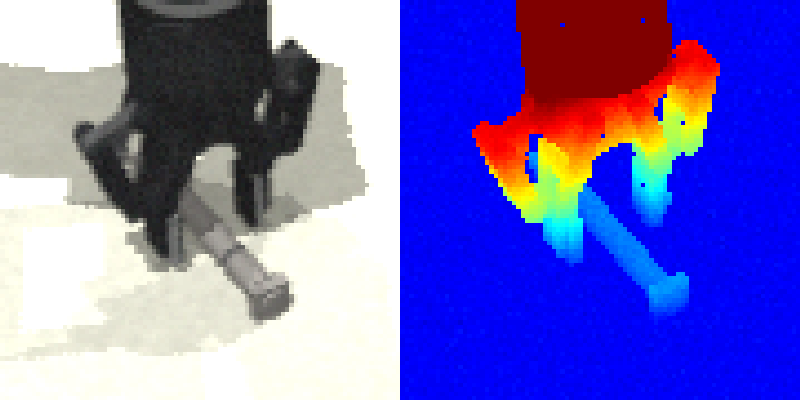

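Fingers straddle the shaft with tips just above the bench; close.

Call:
servo_tool --plan '[[[0,0,0],[0,0,0]],[[0,0,0],[0,0,0]],[[0,0,0],[0,0,0]],[[0,0,0],[0,0,0]],[[0,0,0],[0,0,0]],[[0,0,0],[0,0,0]]]' --gripper 0 --newtons 50

```text
t: 36.65
eef_pos: [0.4206, -0.0806, -0.0137]
eef_rot: [-1.57, -0.0, -1.473]
wrist_force: [-0.8, 1.5, 4.5]
grip_width: 0.014
```

Call:
servo_tool --plan '[[[0,0,0.2],[0,0,0]],[[0,0,0.5],[0,0,0]],[[0,0,0.8],[0,0,0]],[[0,0,0.8],[0,0,0]],[[0.2,-0.2,0.8],[0,0,0.0183]],[[0.4,-0.4,0.5],[0,0,0.0183]],[[0.5,-0.5,0],[0,0,0.0183]],[[0.6,-0.5,0],[0,0,0.0183]],[[0.6,-0.5,0],[0,0,0.0183]],[[0.6,-0.5,0],[0,0,0.0183]],[[0.6,-0.5,0],[0,0,0.0183]],[[0.6,-0.5,0],[0,0,0.0183]],[[0.6,-0.5,0],[0,0,0.0183]],[[0.6,-0.5,0],[0,0,0.0183]],[[0.6,-0.5,0],[0,0,0]],[[0.6,-0.5,0],[0,0,0]],[[0.6,-0.5,0],[0,0,0]],[[0.3,-0.4,0],[0,0,0]],[[0,0,0],[0,0,0]],[[0,0,0],[0,0,0]]]'

```text
t: 38.65
eef_pos: [0.6046, -0.2427, 0.0758]
eef_rot: [-1.572, 0.001, -1.282]
wrist_force: [0.3, -0.4, -2.6]
grip_width: 0.014
```

```bash
python3 - <<'E'
from fit import *
o=arm.observe();print(o['eef_pos'],o['eef_rot'],o['wrist_force'])
z=o['eef_pos'][2]+.0247
for n in('side','top'):
    p=grab(n);show(p,f'b6{n}.png',[.605,-.2425,.06])
    R=('rest',.605,-.2425,np.radians(16.6),0)
    print(n,z,fitair(p,[R],'shaft',o['eef_pos'][0],o['eef_pos'][1],np.radians(16.6),z,rad=.1,zmax=z+.013))
E
```

```text
[ 0.60461532 -0.24270915  0.07577138] [-1.57169675e+00  1.06251259e-03 -1.28196296e+00] [ 0.30503293 -0.35401981 -2.57375782]
side 0.10047137645350043 [ 604.07 -242.17  100.65   16.46    1.91]
top 0.10047137645350043 [ 606.02 -241.98   99.71   17.79    1.38]
```

View pics/b6side.png

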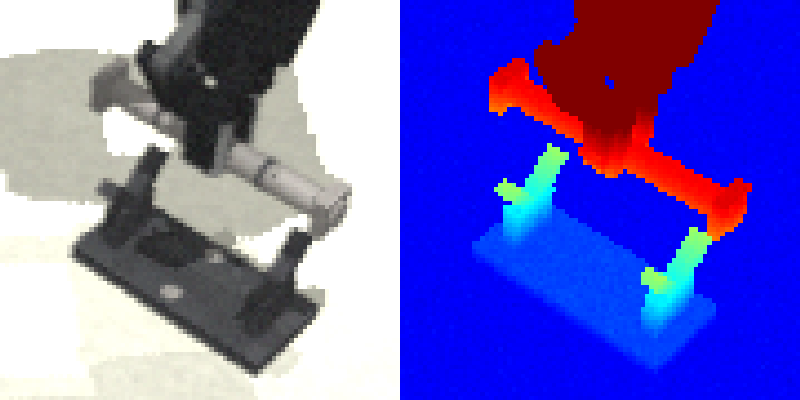

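View pics/b6top.png

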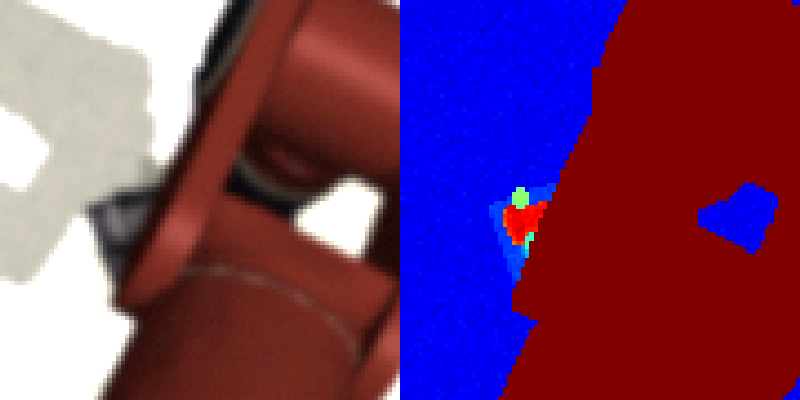

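Call:
servo_tool --plan '[[[0.03,-0.02,0],[0,0,0]],[[0,0,-0.3],[0,0,0]],[[0,0,-0.4],[0,0,0]],[[0,0,-0.4],[0,0,0]],[[0,0,-0.3],[0,0,0]],[[0,0,-0.2],[0,0,0]],[[0,0,-0.15],[0,0,0]],[[0,0,-0.1],[0,0,0]],[[0,0,0],[0,0,0]],[[0,0,0],[0,0,0]]]'

```text
t: 39.95
eef_pos: [0.6063, -0.2437, 0.0302]
eef_rot: [-1.57, -0.001, -1.282]
wrist_force: [-0.2, 0.2, -2.9]
grip_width: 0.0138
```

Call:
servo_tool --plan '[[[-0.03,0.02,-0.04],[0,0,0]],[[0,0,-0.04],[0,0,0]],[[0,0,-0.04],[0,0,0]],[[0,0,-0.03],[0,0,0]],[[0,0,0],[0,0,0]],[[0,0,0],[0,0,0]]]'

```text
t: 40.55
eef_pos: [0.6053, -0.243, 0.026]
eef_rot: [-1.571, 0.0, -1.282]
wrist_force: [0.2, 1.0, -2.3]
grip_width: 0.0141
```

Call:
servo_tool --plan '[[[0,0,-0.02],[0,0,0]],[[0,0,-0.02],[0,0,0]],[[0,0,0],[0,0,0]],[[0,0,0],[0,0,0]]]'

```text
t: 40.95
eef_pos: [0.6055, -0.2431, 0.0254]
eef_rot: [-1.57, -0.0, -1.282]
wrist_force: [-1.5, 0.2, -0.1]
grip_width: 0.0141
```

```bash
python3 - <<'E'
from fit import *
o=arm.observe();print(o['eef_pos'],o['eef_rot'],o['wrist_force'])
p=grab('side',1);show(p,f'b7side.png',[.605,-.2425,.06])
E
```

```text
[ 0.60549809 -0.24306426  0.02540482] [-1.57044562e+00 -1.97565811e-04 -1.28181632e+00] [-1.47279118  0.15268719 -0.14850004]fit.py:59: RuntimeWarning: All-NaN slice encountered
  p['range_z']=np.nan_to_num(np.nanmedian(R,0));p['C']=cloud(p);return p
```

View pics/b7side.png

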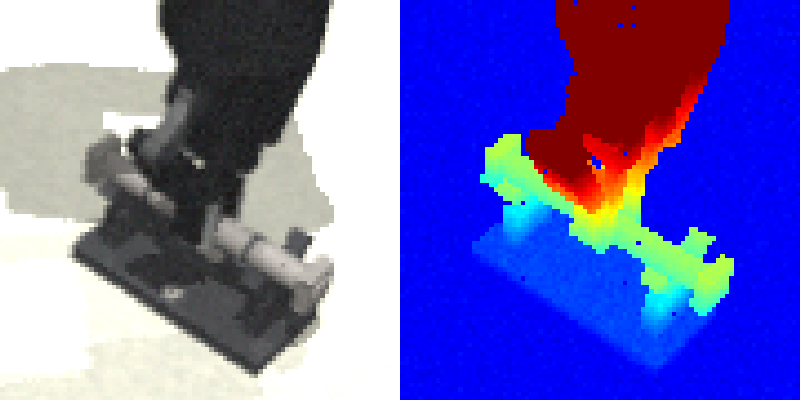

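Call:
servo_tool --plan '[[[0,0,-0.02],[0,0,0]],[[0,0,0],[0,0,0]],[[0,0,0],[0,0,0]]]'

```text
t: 41.3
eef_pos: [0.6056, -0.2431, 0.0253]
eef_rot: [-1.57, -0.0, -1.282]
wrist_force: [-2.3, 2.3, 5.3]
grip_width: 0.014
```

Call:
servo_tool --plan '[[[0,0,0],[0,0,0]],[[0,0,0],[0,0,0]],[[0,0,0],[0,0,0]],[[0,0,0],[0,0,0]],[[0,0,0],[0,0,0]],[[0,0,0],[0,0,0]],[[0,0,0.2],[0,0,0]],[[0,0,0.5],[0,0,0]],[[0,0,0.9],[0,0,0]],[[0,0,1],[0,0,0]],[[0,0,1],[0,0,0]],[[-0.5,0.3,1],[0,0,0]],[[-0.9,0.6,0.5],[0,0,0]],[[-1,0.7,0],[0,0,0]],[[-1,0.7,0],[0,0,0]],[[-1,0.7,0],[0,0,0]],[[-0.8,0.7,0],[0,0,0]],[[-0.5,0.4,0],[0,0,0]],[[0,0,0],[0,0,0]]]' --gripper 1

```text
t: 43.2
eef_pos: [0.4621, -0.1396, 0.1531]
eef_rot: [-1.569, -0.001, -1.281]
wrist_force: [0.2, 0.2, 0.6]
grip_width: 0.0855
```

```bash
python3 - <<'E'
from fit import *
o=arm.observe();print(o['t'],o['eef_pos'],o['wrist_force'])
for n in('side','top'):
    p=grab(n);show(p,f'c1{n}.png',[.605,-.2425,.05]);show(p,f'c2{n}.png',[.605,.25,.05])
    x,y=(.6026,.2343) if n=='top' else (.6023,.2327)
    S=('stage',x,y,np.radians(-6.9),0)
    R=('rest',.6059 if n=='top' else .6047,-.2425,np.radians(16.6),0)
    print(n,'shaft',fitair(p,[R],'shaft',.605,-.2425,np.radians(16.6),.05,rad=.1))
    B=('block',x,y,np.radians(-6.9),.014)
    print('block',fitair(p,[S],'block',x,y,-.12,.014,rad=.05,zmax=.045),'ring',fitair(p,[S,B],'ring',x,y,0,.036,rad=.03),'plug',fitair(p,[S,B,('ring',x,y,0,.036)],'plug',.610,.298,0,.014,rad=.05))
    print('small',fit(p,'small_ring',.6105,-.0115,0,0,.04))
E
```

```text
43.2 [ 0.46209446 -0.13964609  0.15309816] [0.15402151 0.15048656 0.59080046]
side shaft [ 605.16 -243.13   50.03   16.38    1.47]
block [603.58 232.67  14.68  -6.14   4.59] ring [602.42 233.44  36.18  -9.28   3.26] plug [610.42 297.27  14.73  -3.56   1.56]
small (np.float64(610.3890729652987), np.float64(-12.009878309592544), np.float64(14.054489961717126), np.float64(0.9907839701169265))
top shaft [ 606.1  -242.88   49.36   16.61    1.52]
block [603.33 234.51  13.67  -6.93   1.34] ring [602.74 235.76  35.67  -4.62   1.6 ] plug [611.26 297.97  13.98  -1.42   1.54]
small (np.float64(610.5588604840752), np.float64(-11.062545961411104), np.float64(2.948475864927488), np.float64(1.0963450945122228))fit.py:59: RuntimeWarning: All-NaN slice encountered
  p['range_z']=np.nan_to_num(np.nanmedian(R,0));p['C']=cloud(p);return p
```

View pics/c1side.png

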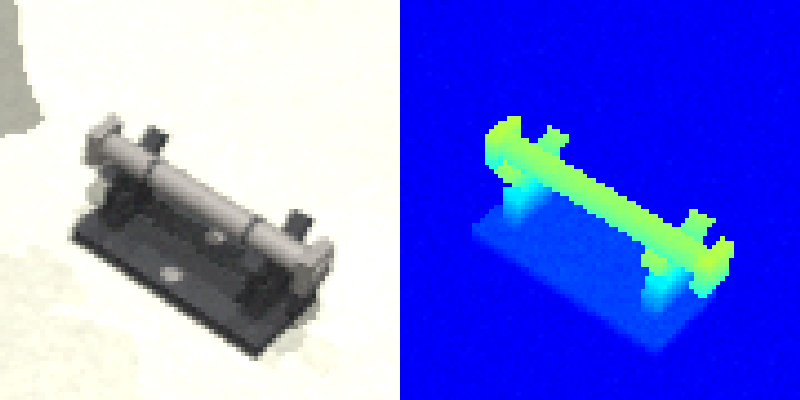

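View pics/c1top.png

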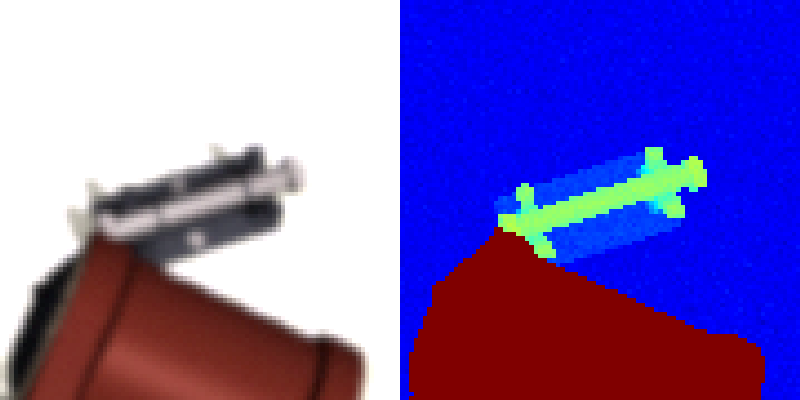

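View pics/c2side.png

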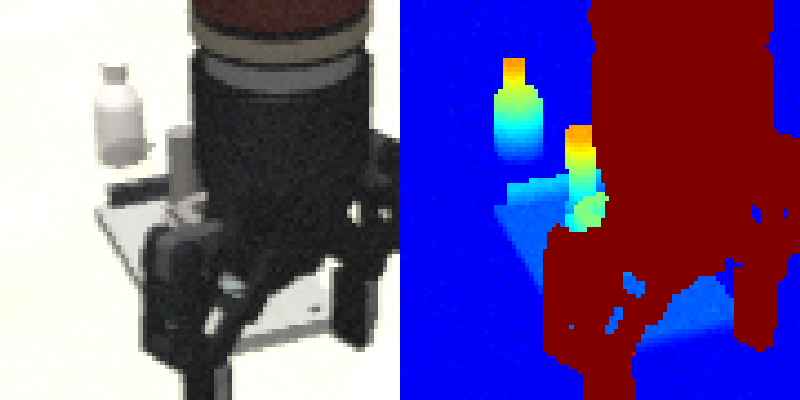

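```bash
python3 -c "
from bench import hand_in
print(hand_in())"
```

```text
the job is handed in; nothing more can be done
None
```

I set up the station in the order asked and handed it in at about t = 44 s of the allowed 96 s. The last camera checks show every part on its place:

| Part | Last check | Offset from target |
|---|---|---|
| Block | on the glass disc, aligned with the stage | under about 1 mm, within about 0.2° |
| Ring | flat on the block at z = 36 mm | 0.4 mm (side camera) or 1.4 mm (top camera) |
| Plug | upright at the midway point | about 1 mm |
| Shaft | in both Vs, axis at z = 49.4–50.0 mm, flanges outside | about 0.5 mm along its length |

I lowered each part until the wrist force showed contact, about 4–5 N, before opening the fingers. The small ring measured where it started. The bottle still stands, and I did not go near the screwdriver, but I did not re-measure either of them. The arm stood clear of everything at hand-in.

**Disagreements and failures:**
- **Height offset:** the fingertips really stood about 32 mm higher relative to the reported TCP than the description says. My first grasp of the block closed on air above it. I measured the offset in the depth images and corrected for it, and nothing was disturbed.
- **Camera difference:** the two cameras differ by 1–2 mm in y at the stage, which is within their stated calibration.
- **Blocked view:** in the last side view the arm hid most of the block and ring. Their side-camera figures come from earlier, clear views, and the top view confirmed them at the end.

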